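# Close and lock the cupcake display case

## Robot

A 6-joint arm with a two-finger parallel gripper is mounted at the origin on the work surface. World frame = base frame: x ahead of the robot, y to its left, z up, the work surface at z = 0. Lengths are in m, angles in rad, forces in N, time in s.
With the tool pointing down it reaches from about 0.35 to 0.975 m from the base axis. Payload 4.9 kg.
Tool frame: the origin (TCP) lies at the very end of the fingers, on their centre line; the grasp point (between the pads) lies pinch_z behind it (pinch_z is the distance from the TCP to the grasp point, in m); z points along the fingers, y is the line along which they close (so a half turn about z gives the same grasp; the last joint's range is limited). The gripper opens to 85 mm and grips with 20 to 120 N. Pads are 22 mm wide; open, the fingers measure 114 mm over their backs; the gripper's body (76 mm by 85 mm) begins 54 mm behind the grasp point. The pads swing forward as they close: fully open they stand 13 mm farther back than shut.
Start: joints at [-1.433, 0.053, 1.613, -0, 1.476, -0.119], TCP at [0.159, -0.604, 0.231] pointing down, gripper open.
Joint ranges: [-3.01, 3.01], [-1.01, 2.22], [0.06, 2.58], [-1.02, 4.17], [0.09, 2.62], [-3.14, 3.14]. Speed limits (rad/s): [2.57, 2.57, 3.14, 3.14, 3.14, 3.14].

## Interface

Orientations are given as a rotation vector (axis times angle).
In Python, from station import read_state, read_camera, sign_off, pinch_z gives the robot as it stands.
- The arm moves only by the tool play_rows, never from a script. Its argument "steps" is a list of rows, each an object of numbers: "tx", "ty", "tz": the shift along the tool's x, y, z each as a share of 0.25 m, from -1 to 1; "wx", "wy", "wz": the turn, a rotation vector about the tool's x, y, z each as a share of 45 degrees, from -1 to 1; "gripper": the closure, from 0 (fully open) to 1 (shut). In form: [{"tx": .., "ty": .., "tz": .., "wx": .., "wy": .., "wz": .., "gripper": ..}, ...]. A call has exactly 10 rows; each row shifts and turns the commanded pose from where the row before left it, along the tool's axes as they then stand; what a row does not reach is not made up. A row lasts 1/10 s, in which the tool goes at most 50 mm and 8.59 degrees, less where a joint would pass 70% of its speed; a pose out of reach is approached as far as the arm can. A call with a number of a shift or a turn outside -1 to 1 is refused whole. A call with a gripper value outside its range is refused whole. The fingers move at their own pace and stop on an object; "squeeze" is the grip in N (left out, the last holds). Time passes only in rows, so rows that do not move let the fingers close, or fill a call up. It gives the time, the measured TCP pose, the force, the opening and the grip force at its end, in the units of the state.
- read_state(): the state, without advancing time (a new reading comes with each control period).
- read_camera(name): name is "scene" or "top" or "wrist"; returns a dict with "pixels" (480x640x3 uint8, red, green, blue), "vfov" (degrees; the focal length in pixels is half the picture's height over the tangent of half this angle, whatever the lens; pixels are square), "cx", "cy" (the principal point, pixels), "extrinsics" (4x4, takes a point from camera to world coordinates); the wrist camera has in their place "tool_from_camera" (4x4, takes a point from camera to tool coordinates, whose origin is the TCP and whose axes are the flange's). Camera axes: x right, y down, z forward; pixel columns grow to the right and rows downward; lengths in m; the calibration is good to about 2 mm. A picture is of the moment at which its call begins: read the wrist's pose just before it. There is no depth.
- sign_off(): hands the job in; it is judged then, once.
The state is a dict: "clock": time; "joint_pos": joint angles; "joint_vel": joint speeds; "effort": joint torques, N m; "ee_pos": TCP position; "eef_rot": TCP orientation; "force": force on the tool from outside, world axes, zero at the start; "wrist_torque": the same for the moment, N m; "finger_gap": finger opening in m; "grasp_force": force on a finger pad.
Only numpy, scipy, OpenCV 4.12 (cv2) and the standard library are available. Lean on these libraries where they do the work, as an engineer would, in place of code of your own. Each camera call takes 0.05 s, during which the arm holds its last target. There are 200 camera calls.

## Task

Slide the cupcake tray fully home against the back of the display case, then push the bottom-hinged door up until it is shut. Take the blue key from its wooden stand, put its blade in the slot of the brass cam lock and turn it clockwise a quarter turn, as far as it goes, so the red tongue holds the door. Put the key back upright in its stand, and leave the jars and the tub where they are.

Things in the scene. Friction and masses are not known exactly. Their poses are not given: they have to be found in the camera images.
- case: Fixed clear display case (mm): steel plinth (top z 55), clear roof z 147 to 155 over x 55 to 200 only (open-topped in front of it), sides 12 thick, 280 wide. Origin on the counter under the middle of its front opening (256 wide); +x into the case, +y to the robot's left, turned up to 0.15 rad. Inner back wall at x 192. Low guides centre the tray. Lock pillar at right: x -50 to 50, y -190 to -140, top z 114.
- door (a joint): Bottom-hinged front door, 260 wide, 138 tall, 12 thick, steel frame, clear pane. Hinge along case y at x 0, z 12. 0 = shut and upright (x -12 to 0, top z 150); grows as its top falls towards the robot, stop 1.1, found at 0.8 to 1.1. Stiff hinge (0.3 N m): stays where left; pushing its top edge towards the case raises it (6 to 12 N); follow its arc, low on the finger, or the edge may jam.
- door_edge (a point): Middle of the outer top edge of the door; in case coordinates x -12, y 0, z 150 when shut.
- tray: Loose aluminium tray, 180 long (x), 222 wide, about 0.55 kg, with six cupcakes (tops 66 above its underside) and a plain white front panel 222 wide, 6 thick, 78 tall. Origin at the centre of its underside, on the plinth (z 55); +x into the case. Found sticking out of the opening by 18 to 38.
- tray_front (a point): Middle of the top edge of the outer face of the tray's front panel (z 133). With the tray fully home against the back wall it lies at case x +12, behind the shut door's inner face (x 0): shutting the door alone does not push it that far.
- cam (a joint): Brass cam lock, vertical axis at case x -22.5, y -165. Found unlocked at 0 to 0.15: red tongue (60 long from the axis, 16 wide, z 118 to 126) points to case -x. Grows clockwise from above to its stop 1.571: tongue along case +y across the shut door, holding it. With the door open the tongue gets in its way. Friction 0.07 N m, stays where left.
- slot (a point): Centre of the slot's mouth on top of the 34 mm square brass head, on the cam's axis at z 166. Slot 23 long, 6.5 wide, 14 deep, flat floor, closed ends, 1 mm chamfer; its length is this point's x axis (along the tongue), z up; it turns with the cam. The blade has about 0.14 rad of play in it, so the key must turn that much more than the lock.
- key: Loose blue key, 90 g, upright in its stand, blade down. Origin at the centre of the underside of its steel flange (40 x 30 x 6). Above: blue grip 34 (x) by 16 (y), z 6 to 52, to be held across its 16. Below: steel blade 18 wide (x), 4 thick (y), z -24 to 0. With the blade on the slot's floor the flange is 10 above the brass head.
- key_tip (a point): Middle of the lower end of the key's blade, 24 below the key's origin; same axes as the key.
- stand: Fixed wooden stand of the key, block 64 (x) by 52 (y) by 34 tall, origin at the centre of its underside; left or right of the case, turned up to 0.5 rad. A pocket in the middle of its top, 27 (x) by 13 (y), 28 deep, takes the blade; the flange then rests on its top at z 34.
- jar_pink: Loose glass jar of pink sprinkles, diameter 76, 114 tall, origin at the centre of its underside. Leave alone.
- jar_green: Loose glass jar of green sprinkles, diameter 76, 114 tall, origin at the centre of its underside. Leave alone.
- tub: Loose pink icing tub with white lid, diameter 122, 132 tall, origin at the centre of its underside. Leave alone.
Not all that is in view belongs to the job. Leave any orange look-alike of the stand alone. There is more than one size of the key; the one meant has the size given above.

How it is judged:
On the way, in this order (a step that is already met when the one before it is completed fails the run):
1. the tray is fully home against the back of the case (x of tray_front in the frame of case above 0.006 m), for 0.2 s.
2. the door is shut, the tray still home (x of tray_front in the frame of case above 0.006 m and value of joint door below 0.04 rad), for 0.2 s.
3. the key's blade is in the slot of the still unlocked cam (horizontal distance between key_tip and slot below 0.006 m and z of key_tip in the frame of slot below -0.006 m and value of joint door below 0.04 rad and value of joint cam below 0.5 rad), for 0.1 s.
4. the cam is turned to its stop with the blade in the slot (horizontal distance between key_tip and slot below 0.006 m and z of key_tip in the frame of slot below -0.006 m and value of joint door below 0.04 rad and value of joint cam above 1.47 rad), for 0.2 s.
At the end, for the whole second after the job is handed in: Tray home (front panel at least 6 mm inside the opening, 12 being the back stop), door shut within 0.04 rad, cam at 1.47 rad or more (stop 1.571), key upright (within 0.15 rad) in the stand with the blade in the pocket, its flange down within 3 mm and within 12 mm of the middle, released and still (all of step 2 and value of joint cam above 1.47 rad and horizontal distance between key and stand below 0.012 m and z of key in the frame of stand between 0.03 and 0.037 m and angle between key's own z axis and vertical below 0.15 rad and linear speed of each of key, tray below 0.02 m/s); the robot touches nothing.
It fails at once if the jar pink is shoved more than 30 mm or tipped (distance of jar_pink from where it was at the start of the episode above 0.03 m or angle between jar_pink's own z axis and vertical above 0.3 rad).
It fails at once if the jar green is shoved more than 30 mm or tipped (distance of jar_green from where it was at the start of the episode above 0.03 m or angle between jar_green's own z axis and vertical above 0.3 rad).
It fails at once if the tub is shoved more than 30 mm or tipped (distance of tub from where it was at the start of the episode above 0.03 m or angle between tub's own z axis and vertical above 0.3 rad).
It also fails if it takes over 72 s, if anything falls off the work surface, if the arm or the gripper's body presses on something with over 40 N, if the wrist force passes 120 N, or if a joint passes its speed limit or range.

## Working session

There is one attempt and no reset: what is moved stays moved. The work goes in short steps, Python scripts to look and compute and a tool call to move; the robot and the scene stay as the last step left them, time stands still between calls to the robot, and variables do not carry over. Pictures are saved under pics/ and viewed, at most 10 in all, crops included, and the job is handed in when it is done.

Besides the shell and the picture viewer there is one more tool, called after "Request:" as name(argument=value, ...) on one line, values as JSON. play_rows: Moves the arm, as the interface text tells. Its arguments: {"type":"object","properties":{"steps":{"type":"array"},"squeeze":{"type":"number"}},"required":["steps"]}

```bash
mkdir -p pics; cat > h.py <<'E'
import numpy as np, cv2
from scipy.spatial.transform import Rotation as R
from station import read_state, read_camera, sign_off, pinch_z
def cam(name):
    s=read_state(); c=read_camera(name)
    if name=="wrist":
        T=np.eye(4);T[:3,:3]=R.from_rotvec(s["eef_rot"]).as_matrix();T[:3,3]=s["ee_pos"]
        c["E"]=T@np.array(c["tool_from_camera"])
    else: c["E"]=np.array(c["extrinsics"])
    c["f"]=240/np.tan(np.radians(c["vfov"])/2); return c
def ray(c,u,v):
    d=c["E"][:3,:3]@np.array([(u-c["cx"])/c["f"],(v-c["cy"])/c["f"],1]); return c["E"][:3,3],d/np.linalg.norm(d)
def onz(c,u,v,z):
    o,d=ray(c,u,v); return o+d*(z-o[2])/d[2]
def two(c1,p1,c2,p2):
    o1,d1=ray(c1,*p1);o2,d2=ray(c2,*p2)
    t=np.linalg.lstsq(np.c_[d1,-d2],o2-o1,rcond=None)[0]
    a=o1+t[0]*d1;b=o2+t[1]*d2; return (a+b)/2,np.linalg.norm(a-b)
def save(c,n,crop=None,k=1):
    p=cv2.cvtColor(c["pixels"],cv2.COLOR_RGB2BGR)
    if crop: x0,y0,x1,y1=crop; p=p[y0:y1,x0:x1]
    cv2.imwrite("pics/"+n,cv2.resize(p,None,fx=k,fy=k,interpolation=cv2.INTER_CUBIC))
def proj(c,P):
    q=np.linalg.inv(c["E"])@np.append(P,1); return np.array([c["cx"]+c["f"]*q[0]/q[2],c["cy"]+c["f"]*q[1]/q[2]])
E
python3 - <<'E'
from h import *
import pickle
print(read_state(),pinch_z)
for n in ["scene","top"]:
    c=cam(n); save(c,n+"0.png"); pickle.dump(c,open(n+".pkl","wb")); print(n,c["vfov"],c["E"].round(3).tolist())
E
```

```text
{'clock': 0.0, 'joint_pos': array([-1.43296637e+00,  5.33580409e-02,  1.61429992e+00, -2.42655020e-05,
        1.47599222e+00, -1.19003181e-01]), 'joint_vel': array([-0.00031595, -0.00010611, -0.00015786, -0.00096279,  0.00010283,
        0.00101189]), 'effort': array([ 1.43653018e-03, -3.93682086e+01, -3.70172024e+01,  1.14224904e-04,
        7.07826490e-03,  1.75081760e-05]), 'ee_pos': array([ 0.1586673 , -0.60387893,  0.23005875]), 'eef_rot': array([-3.11368378e+00, -4.02064806e-01,  6.83181045e-05]), 'force': array([ 0.08115338, -0.51694882,  0.3217602 ]), 'wrist_torque': array([ 0.0230431 , -0.00137994, -0.04267686]), 'grasp_force': 0.0, 'finger_gap': 0.08545171566088242} 0.0187
scene 44.80673772443025 [[-0.229, 0.821, -0.522, 1.108], [0.973, 0.199, -0.114, 0.123], [0.01, -0.535, -0.845, 1.109], [0.0, 0.0, 0.0, 1.0]]
top 53.705346679528255 [[0.018, -0.986, 0.169, 0.29], [-0.999, -0.014, 0.029, -0.013], [-0.027, -0.169, -0.985, 1.336], [0.0, 0.0, 0.0, 1.0]]
```

View pics/scene0.png

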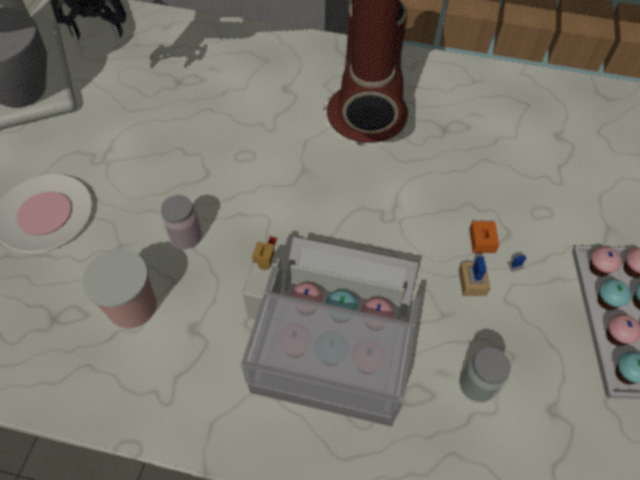

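View pics/top0.png

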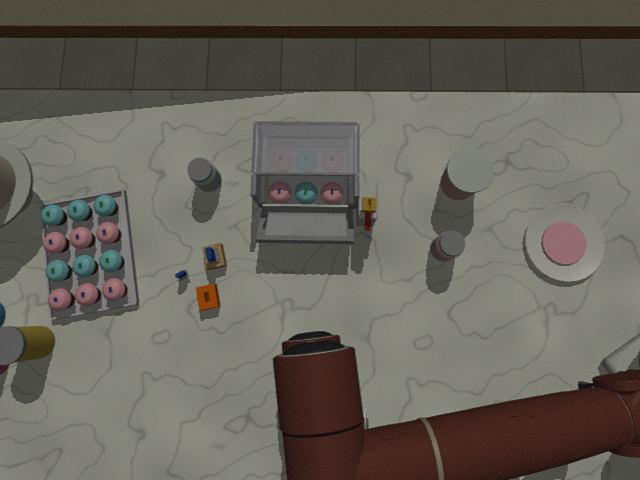

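The scene picture shows the case at (335,325) with the door open towards the robot, and the brass lock at (263,252) with its red tongue at (272,241). The wooden stand with the blue key is at (476,272).

In the top picture the stand and key are at (214,256) and the lock is at (369,205). Key candidates in the top picture are (211,256), standing in the wooden stand, and (182,274), a small one lying loose. The orange look-alike stand at (207,297) is to be left alone. The standing key fits the description; I'll confirm it in one crop.

```bash
python3 - <<'E'
from h import *
import pickle
S,T=[pickle.load(open(n+".pkl","rb")) for n in("scene","top")]
def blobs(c,lo,hi,roi,name):
    h=cv2.cvtColor(c["pixels"],cv2.COLOR_RGB2HSV); m=cv2.inRange(h,lo,hi)
    k=np.zeros_like(m);k[roi[1]:roi[3],roi[0]:roi[2]]=1;m*=k
    n,l,st,ce=cv2.connectedComponentsWithStats(m)
    for i in range(1,n):
        if st[i,4]>12:
            ys,xs=np.where(l==i); r=cv2.minAreaRect(np.c_[xs,ys].astype(np.float32))
            print(name,ce[i].round(1),st[i].tolist(),cv2.boxPoints(r).round(1).tolist())
tr=(160,110,400,320); sr=(230,180,540,420)
for nm,c,r in(("T",T,tr),("S",S,sr)):
    blobs(c,(105,150,40),(125,255,255),r,nm+"blue")
    blobs(c,(0,170,60),(4,255,255),r,nm+"red")
    blobs(c,(19,120,60),(30,255,255),r,nm+"brass")
    blobs(c,(12,70,60),(18,200,255),r,nm+"wood")
    blobs(c,(5,200,60),(12,255,255),r,nm+"orange")
def up(c,b,k): 
    return cv2.resize(cv2.cvtColor(c["pixels"],cv2.COLOR_RGB2BGR)[b[1]:b[3],b[0]:b[2]],None,fx=k,fy=k,interpolation=cv2.INTER_CUBIC)
a=up(T,(165,230,245,320),4);b=up(S,(445,210,545,310),3.6);d=up(T,(240,110,390,260),1.6);e=up(S,(235,220,435,420),1.2)
W=np.zeros((600,800,3),np.uint8)
for im,x,y in((a,0,0),(b,400,0),(d,0,360),(e,400,360)): W[y:y+im.shape[0],x:x+im.shape[1]]=im[:600-y,:800-x]
cv2.imwrite("pics/m1.png",W)
E
```

```text
Tblue [209.9 254.2] [206, 248, 9, 13, 91] [[205.10000610351562, 248.39999389648438], [212.1999969482422, 247.0], [214.8000030517578, 259.79998779296875], [207.6999969482422, 261.29998779296875]]
Tblue [180.2 273.8] [176, 271, 10, 6, 36] [[175.0, 273.3999938964844], [183.8000030517578, 269.8999938964844], [185.3000030517578, 273.8999938964844], [176.60000610351562, 277.3999938964844]]
Tred [366.9 227.3] [365, 225, 5, 5, 22] [[365.0, 225.0], [369.0, 225.0], [369.0, 229.0], [365.0, 229.0]]
Tbrass [368.8 203.8] [362, 197, 14, 14, 175] [[362.0, 197.0], [375.0, 197.0], [375.0, 210.0], [362.0, 210.0]]
Tbrass [217.1 246.2] [212, 244, 10, 6, 21] [[211.60000610351562, 246.0], [213.3000030517578, 241.6999969482422], [221.60000610351562, 245.0], [219.89999389648438, 249.3000030517578]]
Tbrass [220.2 259.8] [216, 251, 10, 17, 51] [[215.5, 266.8999938964844], [218.0, 250.6999969482422], [226.6999969482422, 252.0], [224.1999969482422, 268.29998779296875]]
Twood [217.9 248.3] [208, 243, 16, 14, 54] [[208.0, 246.0], [214.1999969482422, 238.39999389648438], [228.10000610351562, 249.8000030517578], [22
[... 1421 characters left out ...]
3.89999389648438], [267.3999938964844, 241.8000030517578], [274.29998779296875, 244.10000610351562], [273.6000061035156, 246.1999969482422]]
Swood [271.7 254.6] [270, 252, 4, 6, 14] [[269.70001220703125, 256.8999938964844], [271.5, 251.5], [273.8999938964844, 252.3000030517578], [272.1000061035156, 257.70001220703125]]
Swood [472.4 281.5] [459, 262, 31, 34, 378] [[457.70001220703125, 263.1000061035156], [484.29998779296875, 258.6000061035156], [490.0, 293.20001220703125], [463.3999938964844, 297.6000061035156]]
Sorange [483.7 237.2] [471, 223, 26, 29, 449] [[470.3999938964844, 223.3000030517578], [493.8999938964844, 220.6999969482422], [497.0, 249.3000030517578], [473.5, 251.89999389648438]]
```

View pics/m1.png

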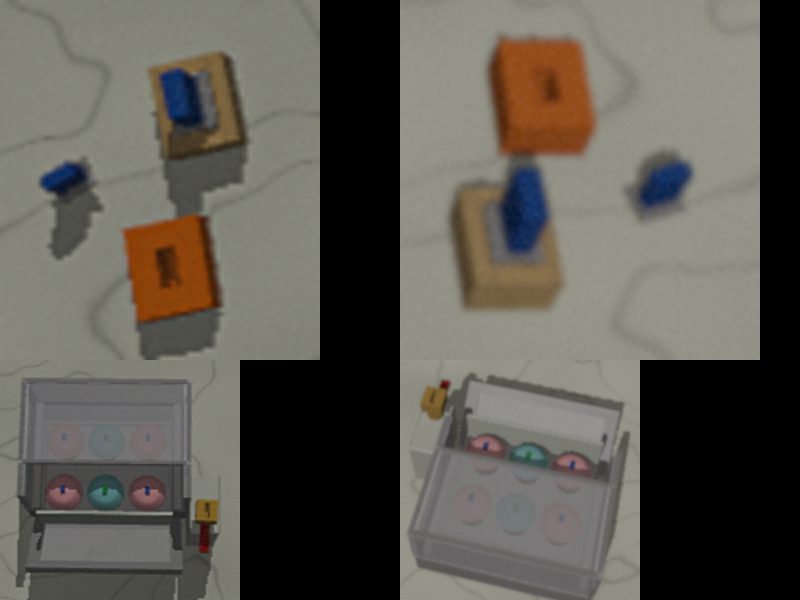

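The crop confirms it: the key standing in the wooden stand is the full-size one. The loose one is clearly smaller, and the orange block is an empty decoy. Now positions.

```bash
python3 - <<'E'
from h import *
import pickle
S,T=[pickle.load(open(n+".pkl","rb")) for n in("scene","top")]
P=lambda n,x:print(n,np.round(x,4))
st=[onz(T,u,v,.034) for u,v in((202.5,247),(220.5,243.3),(226,266.3),(206.3,269.5))]
P("stand",np.mean(st,0)); 
for i in range(4): d=st[(i+1)%4]-st[i]; P(" edge",[np.hypot(*d[:2]),np.degrees(np.arctan2(d[1],d[0]))])
# scene corners of stand top : crop (455,190),(540,185)?,(562,280),(468,285)
to=lambda x,y:(445+x/3.6-400/3.6,210+y/3.6)
k=[two(T,(209.9,254.2),S,(479,266))]; P("key blue mid",k[0][0]);P("err",k[0][1])
tops=two(T,((165+175/4),230+75/4),S,to(527,172)); P("keytop",tops[0]);P("err",tops[1])
b=two(T,(368.8,203.5),S,(262.6,250)); P("brass top",b[0]);P("e",b[1]); P("brass@166",onz(T,368.8,203.5,.166))
P("red tip top",onz(T,367,229.5,.126)); 
rl,rr=onz(T,253.8,121.9,.155),onz(T,358.8,121.9,.155); P("roof rear",np.r_[rl,rr]); d=rr-rl; P("w,yaw",[np.hypot(*d[:2]),np.arctan2(d[0],-d[1])])
fl,fr=onz(T,253.8,(462-360)/1.6+110,.155),onz(T,357.5,(462-360)/1.6+110,.155);P("roof front",np.r_[fl,fr])
for n,a,b in(("doorL",(255.6,243.1),(421.7,255)),("doorR",(354.4,241.9),(301.7,235))):
    q=two(T,a,S,b);P(n,q[0]);P("e",q[1])
E
```

```text
stand [0.4416 0.3149 0.034 ]
 edge [ 5.12000e-02 -7.74111e+01]
 edge [ 6.680000e-02 -1.636878e+02]
 edge [5.520000e-02 1.001527e+02]
 edge [ 0.0643 12.9083]
key blue mid [0.4438 0.3175 0.0671]
err 0.0002
keytop [0.4527 0.3098 0.1119]
err 0.0001
brass top [ 0.5671 -0.1048  0.1641]
e 0.0006
brass@166 [ 0.5666 -0.1044  0.166 ]
red tip top [ 0.5071 -0.1029  0.126 ]
roof rear [ 0.7867  0.1981  0.155   0.7887 -0.0789  0.155 ]
w,yaw [0.277  0.0072]
roof front [ 0.6447  0.1922  0.155   0.6475 -0.0761  0.155 ]
doorL [0.4701 0.1919 0.105 ]
e 0.0072
doorR [ 0.4767 -0.0623  0.0984]
e 0.0194
```

```bash
cat >> h.py <<'E'
def plan(pos,yaw,n,p0=None,r0=None,dec=2):
    "n rows from the present pose to pos, tool down with heading yaw; rounded rows, rounding carried along"
    s=read_state(); p=np.array(s["ee_pos"] if p0 is None else p0); r=R.from_rotvec(s["eef_rot"] if r0 is None else r0)
    goal=R.from_euler("z",yaw)*R.from_euler("x",np.pi); pos=np.array(pos,float); out=[]
    for i in range(n,0,-1):
        t=np.round(r.inv().apply((pos-p)/i)/.25,dec)
        w=(r.inv()*goal).as_rotvec()
        w=np.round(w/i/(np.pi/4),dec)
        p=p+r.apply(t*.25); r=r*R.from_rotvec(w*np.pi/4); out.append((*t,*w))
    for o in out: print([float(x) for x in o])
    print(p.round(4),r.as_rotvec().round(3))
E
python3 - <<'E'
from h import *
import pickle
T=pickle.load(open("top.pkl","rb"))
plan([.43,.02,.27],np.pi+.007,20)
print("tray front",onz(T,264,205.6,.133),onz(T,348,205.6,.133))
E
```

```text
[0.08, -0.11, -0.01, -0.0, -0.0, -0.18]
[0.1, -0.09, -0.01, 0.0, -0.0, -0.18]
[0.11, -0.08, -0.01, 0.0, -0.0, -0.18]
[0.12, -0.06, -0.01, 0.0, -0.0, -0.18]
[0.13, -0.05, -0.01, 0.0, -0.0, -0.19]
[0.13, -0.03, -0.01, 0.0, -0.0, -0.18]
[0.14, -0.01, -0.01, 0.0, -0.0, -0.19]
[0.14, 0.01, -0.01, 0.0, -0.0, -0.18]
[0.13, 0.03, -0.01, 0.0, -0.0, -0.19]
[0.12, 0.05, -0.01, 0.0, -0.0, -0.18]
[0.12, 0.07, -0.01, 0.0, -0.0, -0.19]
[0.1, 0.09, -0.0, 0.0, -0.0, -0.18]
[0.09, 0.1, -0.01, 0.0, -0.0, -0.19]
[0.08, 0.11, -0.0, 0.0, -0.0, -0.18]
[0.06, 0.12, -0.01, 0.0, -0.0, -0.19]
[0.04, 0.13, -0.0, 0.0, -0.0, -0.18]
[0.02, 0.14, -0.01, 0.0, -0.0, -0.19]
[-0.0, 0.14, -0.0, 0.0, -0.0, -0.18]
[-0.02, 0.13, -0.01, 0.0, -0.0, -0.19]
[-0.04, 0.13, -0.0, 0.0, -0.0, -0.18]
[0.4293 0.0198 0.2688] [ 9.000e-03 -3.141e+00 -3.000e-03]
tray front [0.56547571 0.16570064 0.133     ] [ 0.56815857 -0.05309256  0.133     ]
```

Request:
play_rows(steps=[{"tx": 0.08,"ty": -0.11,"tz": -0.01,"wx": 0,"wy": 0,"wz": -0.18,"gripper": 1},{"tx": 0.1,"ty": -0.09,"tz": -0.01,"wx": 0,"wy": 0,"wz": -0.18,"gripper": 1},{"tx": 0.11,"ty": -0.08,"tz": -0.01,"wx": 0,"wy": 0,"wz": -0.18,"gripper": 1},{"tx": 0.12,"ty": -0.06,"tz": -0.01,"wx": 0,"wy": 0,"wz": -0.18,"gripper": 1},{"tx": 0.13,"ty": -0.05,"tz": -0.01,"wx": 0,"wy": 0,"wz": -0.19,"gripper": 1},{"tx": 0.13,"ty": -0.03,"tz": -0.01,"wx": 0,"wy": 0,"wz": -0.18,"gripper": 1},{"tx": 0.14,"ty": -0.01,"tz": -0.01,"wx": 0,"wy": 0,"wz": -0.19,"gripper": 1},{"tx": 0.14,"ty": 0.01,"tz": -0.01,"wx": 0,"wy": 0,"wz": -0.18,"gripper": 1},{"tx": 0.13,"ty": 0.03,"tz": -0.01,"wx": 0,"wy": 0,"wz": -0.19,"gripper": 1},{"tx": 0.12,"ty": 0.05,"tz": -0.01,"wx": 0,"wy": 0,"wz": -0.18,"gripper": 1}], squeeze=60)

```text
clock: 1.1
ee_pos: [0.2899, -0.29, 0.2559]
eef_rot: [-2.073, -2.36, -0.0]
force: [0.6, -0.6, 0.5]
finger_gap: 0.0001
grasp_force: 0.0
```

Request:
play_rows(steps=[{"tx": 0.12,"ty": 0.07,"tz": -0.01,"wx": 0,"wy": 0,"wz": -0.19,"gripper": 1},{"tx": 0.1,"ty": 0.09,"tz": 0,"wx": 0,"wy": 0,"wz": -0.18,"gripper": 1},{"tx": 0.09,"ty": 0.1,"tz": -0.01,"wx": 0,"wy": 0,"wz": -0.19,"gripper": 1},{"tx": 0.08,"ty": 0.11,"tz": 0,"wx": 0,"wy": 0,"wz": -0.18,"gripper": 1},{"tx": 0.06,"ty": 0.12,"tz": -0.01,"wx": 0,"wy": 0,"wz": -0.19,"gripper": 1},{"tx": 0.04,"ty": 0.13,"tz": 0,"wx": 0,"wy": 0,"wz": -0.18,"gripper": 1},{"tx": 0.02,"ty": 0.14,"tz": -0.01,"wx": 0,"wy": 0,"wz": -0.19,"gripper": 1},{"tx": 0,"ty": 0.14,"tz": 0,"wx": 0,"wy": 0,"wz": -0.18,"gripper": 1},{"tx": -0.02,"ty": 0.13,"tz": -0.01,"wx": 0,"wy": 0,"wz": -0.19,"gripper": 1},{"tx": -0.04,"ty": 0.13,"tz": 0,"wx": 0,"wy": 0,"wz": -0.18,"gripper": 1}])

```text
clock: 2.1
ee_pos: [0.4297, 0.0207, 0.2687]
eef_rot: [-0.018, 3.141, -0.0]
force: [1.1, -0.3, 0.2]
finger_gap: -0.0001
grasp_force: 0.0
```

```bash
python3 - <<'E'
from h import *
import pickle
s=read_state();print(s["clock"],s["ee_pos"],s["eef_rot"],s["joint_pos"].round(3),s["force"])
c=cam("wrist");save(c,"w1.png");pickle.dump(c,open("w1.pkl","wb"));print(np.array(c["tool_from_camera"]).round(3).tolist(),c["vfov"])
E
```

```text
2.1 [0.42965245 0.02074928 0.26872392] [-1.84153008e-02  3.14134175e+00 -2.80753291e-04] [-0.125 -0.461  1.992 -0.     1.61  -1.708] [ 1.06598534 -0.33639207  0.21375257]
[[-0.0, -0.95, -0.311, 0.08], [1.0, -0.0, -0.0, -0.001], [0.0, -0.311, 0.95, -0.141], [0.0, 0.0, 0.0, 1.0]] 71.5617686632042
```

View pics/w1.png

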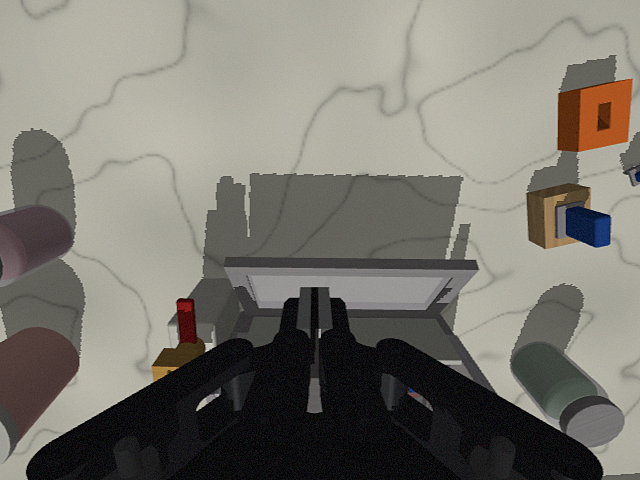

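The wrist picture shows the door's top edge at rows 258–269, columns 225–478. The tongue is at (186,320), the brass head at (178,362) and the key at (585,225). I'll push the tray now.

```bash
python3 - <<'E'
from h import *
import pickle
from scipy.optimize import brentq
c=pickle.load(open("w1.pkl","rb")); S=pickle.load(open("scene.pkl","rb")); T=pickle.load(open("top.pkl","rb"))
O=np.array([.588,.058,0])
def edge(a): return O+np.array([-12*np.cos(a)-138*np.sin(a),0,12+138*np.cos(a)-12*np.sin(a)])/1000
for a in(.8,.85,.9,.95,1.0,1.05,1.1): print(a,edge(a).round(3),proj(c,edge(a)).round(1),proj(T,edge(a)).round(1))
E
```

```text
0.8 [0.481 0.058 0.1  ] [351.1 266.4] [305.2 240.3]
0.85 [0.476 0.058 0.094] [350.8 260.4] [305.3 242.2]
0.9 [0.472 0.058 0.088] [350.4 254.8] [305.3 244. ]
0.95 [0.469 0.058 0.083] [349.9 249.5] [305.4 245.7]
1.0 [0.465 0.058 0.076] [349.5 244.5] [305.5 247.2]
1.05 [0.462 0.058 0.07 ] [349.  239.9] [305.6 248.7]
1.1 [0.46  0.058 0.064] [348.6 235.7] [305.7 250. ]
```

Request:
play_rows(steps=[{"tx": -0.107,"ty": 0.048,"tz": 0.133,"wx": 0,"wy": 0,"wz": 0,"gripper": 1},{"tx": -0.107,"ty": 0.048,"tz": 0.133,"wx": 0,"wy": 0,"wz": 0,"gripper": 1},{"tx": -0.107,"ty": 0.048,"tz": 0.133,"wx": 0,"wy": 0,"wz": 0,"gripper": 1},{"tx": 0,"ty": 0,"tz": 0.128,"wx": 0,"wy": 0,"wz": 0,"gripper": 1},{"tx": 0,"ty": 0,"tz": 0.128,"wx": 0,"wy": 0,"wz": 0,"gripper": 1},{"tx": -0.032,"ty": 0,"tz": 0,"wx": 0,"wy": 0,"wz": 0,"gripper": 1},{"tx": -0.032,"ty": 0,"tz": 0,"wx": 0,"wy": 0,"wz": 0,"gripper": 1},{"tx": -0.032,"ty": 0,"tz": 0,"wx": 0,"wy": 0,"wz": 0,"gripper": 1},{"tx": -0.032,"ty": 0,"tz": 0,"wx": 0,"wy": 0,"wz": 0,"gripper": 1},{"tx": -0.032,"ty": 0,"tz": 0,"wx": 0,"wy": 0,"wz": 0,"gripper": 1}])

```text
clock: 3.15
ee_pos: [0.5515, 0.0558, 0.1071]
eef_rot: [-0.008, 3.138, -0.0]
force: [0.7, -0.4, 0.1]
finger_gap: -0.0002
grasp_force: 0.0
```

Request:
play_rows(steps=[{"tx": -0.02,"ty": 0,"tz": 0,"wx": 0,"wy": 0,"wz": 0,"gripper": 1},{"tx": -0.02,"ty": 0,"tz": 0,"wx": 0,"wy": 0,"wz": 0,"gripper": 1},{"tx": -0.02,"ty": 0,"tz": 0,"wx": 0,"wy": 0,"wz": 0,"gripper": 1},{"tx": -0.02,"ty": 0,"tz": 0,"wx": 0,"wy": 0,"wz": 0,"gripper": 1},{"tx": -0.02,"ty": 0,"tz": 0,"wx": 0,"wy": 0,"wz": 0,"gripper": 1},{"tx": -0.02,"ty": 0,"tz": 0,"wx": 0,"wy": 0,"wz": 0,"gripper": 1},{"tx": -0.02,"ty": 0,"tz": 0,"wx": 0,"wy": 0,"wz": 0,"gripper": 1},{"tx": -0.02,"ty": 0,"tz": 0,"wx": 0,"wy": 0,"wz": 0,"gripper": 1},{"tx": 0,"ty": 0,"tz": 0,"wx": 0,"wy": 0,"wz": 0,"gripper": 1},{"tx": 0,"ty": 0,"tz": 0,"wx": 0,"wy": 0,"wz": 0,"gripper": 1}])

```text
clock: 4.15
ee_pos: [0.5901, 0.0561, 0.105]
eef_rot: [-0.008, 3.14, 0.0]
force: [-0.7, 0.4, 0.5]
finger_gap: 0.0003
grasp_force: 0.0
```

Request:
play_rows(steps=[{"tx": -0.008,"ty": 0,"tz": 0,"wx": 0,"wy": 0,"wz": 0,"gripper": 1},{"tx": -0.008,"ty": 0,"tz": 0,"wx": 0,"wy": 0,"wz": 0,"gripper": 1},{"tx": -0.008,"ty": 0,"tz": 0,"wx": 0,"wy": 0,"wz": 0,"gripper": 1},{"tx": 0,"ty": 0,"tz": 0,"wx": 0,"wy": 0,"wz": 0,"gripper": 1},{"tx": 0,"ty": 0,"tz": 0,"wx": 0,"wy": 0,"wz": 0,"gripper": 1},{"tx": 0,"ty": 0,"tz": 0,"wx": 0,"wy": 0,"wz": 0,"gripper": 1},{"tx": 0,"ty": 0,"tz": 0,"wx": 0,"wy": 0,"wz": 0,"gripper": 1},{"tx": 0,"ty": 0,"tz": 0,"wx": 0,"wy": 0,"wz": 0,"gripper": 1},{"tx": 0,"ty": 0,"tz": 0,"wx": 0,"wy": 0,"wz": 0,"gripper": 1},{"tx": 0,"ty": 0,"tz": 0,"wx": 0,"wy": 0,"wz": 0,"gripper": 1}])

```text
clock: 5.15
ee_pos: [0.5915, 0.0574, 0.105]
eef_rot: [0.01, -3.131, -0.003]
force: [-17.3, 3.0, 11.2]
finger_gap: 0.0002
grasp_force: 8.5
```

```bash
python3 - <<'E'
from h import *
import pickle
T0=pickle.load(open("top.pkl","rb"));T=cam("top");pickle.dump(T,open("top1.pkl","wb"))
print(read_state()["force"])
u=lambda c:cv2.resize(cv2.cvtColor(c["pixels"],cv2.COLOR_RGB2BGR)[110:260,240:390],None,fx=2.6,fy=4,interpolation=cv2.INTER_CUBIC)
cv2.imwrite("pics/t1.png",np.hstack([u(T0),u(T)]))
E
```

```text
[-15.95166742   2.33163231  11.55391564]
```

View pics/t1.png

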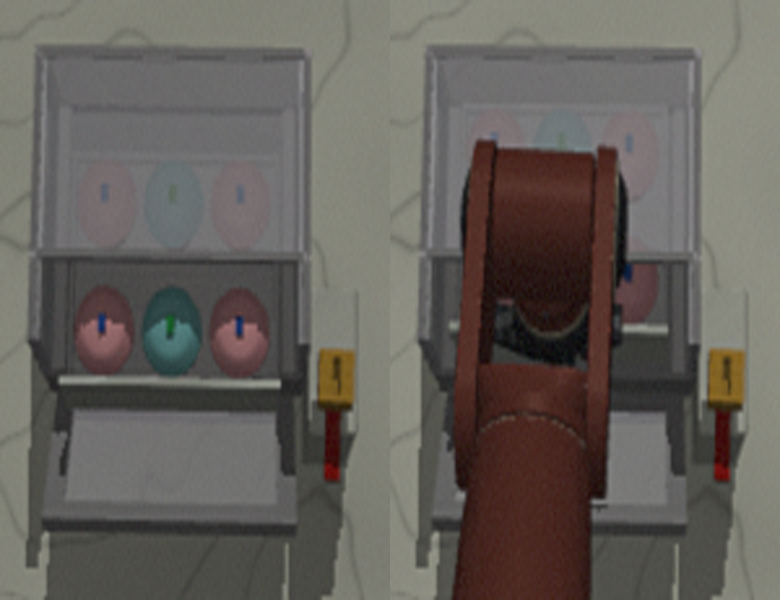

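The top view shows the tray about 37 mm further in. The 17 N at x 0.5915 means it's hard against the back wall, which puts the case origin near x 0.590. Next I go over the door edge to the robot side of it.

Request:
play_rows(steps=[{"tx": 0.16,"ty": 0,"tz": 0,"wx": 0,"wy": 0,"wz": 0,"gripper": 1},{"tx": 0.12,"ty": 0,"tz": -0.12,"wx": 0,"wy": 0,"wz": 0,"gripper": 1},{"tx": 0.12,"ty": 0,"tz": -0.12,"wx": 0,"wy": 0,"wz": 0,"gripper": 1},{"tx": 0.12,"ty": 0,"tz": 0,"wx": 0,"wy": 0,"wz": 0,"gripper": 1},{"tx": 0.13,"ty": 0,"tz": 0,"wx": 0,"wy": 0,"wz": 0,"gripper": 1},{"tx": 0,"ty": 0,"tz": 0.17,"wx": 0,"wy": 0,"wz": 0,"gripper": 1},{"tx": 0,"ty": 0,"tz": 0.17,"wx": 0,"wy": 0,"wz": 0,"gripper": 1},{"tx": 0,"ty": 0,"tz": 0,"wx": 0,"wy": 0,"wz": 0,"gripper": 1},{"tx": 0,"ty": 0,"tz": 0,"wx": 0,"wy": 0,"wz": 0,"gripper": 1},{"tx": 0,"ty": 0,"tz": 0,"wx": 0,"wy": 0,"wz": 0,"gripper": 1}])

```text
clock: 6.2
ee_pos: [0.4349, 0.0552, 0.0825]
eef_rot: [-0.009, 3.138, -0.0]
force: [0.3, 0.3, 0.3]
finger_gap: 0.0005
grasp_force: 0.0
```

```bash
python3 - <<'E'
from h import *
c=cam("wrist")
p=cv2.cvtColor(c["pixels"],cv2.COLOR_RGB2BGR); cv2.imwrite("pics/w2.png",p)
s=read_state();print(s["ee_pos"],s["eef_rot"],s["force"])
E
```

```text
[0.43511535 0.05522997 0.08270595] [-8.55162702e-03  3.13709983e+00 -2.84090798e-04] [-0.08505799 -0.70909588  0.42703566]
```

View pics/w2.png

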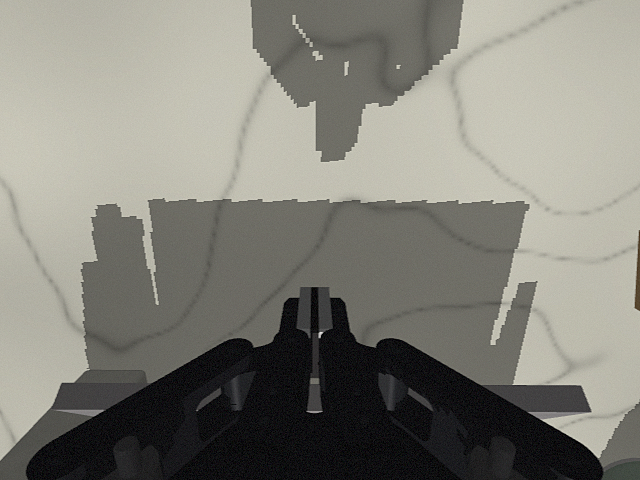

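Fingers are on the robot side and just below the door edge (edge at rows 385–412). Raising it along the arc.

Request:
play_rows(steps=[{"tx": -0.05,"ty": 0,"tz": 0.009,"wx": 0,"wy": 0,"wz": 0,"gripper": 1},{"tx": -0.05,"ty": 0,"tz": 0.009,"wx": 0,"wy": 0,"wz": 0,"gripper": 1},{"tx": -0.026,"ty": 0,"tz": 0,"wx": 0,"wy": 0,"wz": 0,"gripper": 1},{"tx": -0.019,"ty": 0,"tz": -0.024,"wx": 0,"wy": 0,"wz": 0,"gripper": 1},{"tx": -0.019,"ty": 0,"tz": -0.024,"wx": 0,"wy": 0,"wz": 0,"gripper": 1},{"tx": -0.03,"ty": 0,"tz": -0.029,"wx": 0,"wy": 0,"wz": 0,"gripper": 1},{"tx": -0.03,"ty": 0,"tz": -0.029,"wx": 0,"wy": 0,"wz": 0,"gripper": 1},{"tx": -0.034,"ty": 0,"tz": -0.024,"wx": 0,"wy": 0,"wz": 0,"gripper": 1},{"tx": -0.034,"ty": 0,"tz": -0.024,"wx": 0,"wy": 0,"wz": 0,"gripper": 1},{"tx": 0,"ty": 0,"tz": 0,"wx": 0,"wy": 0,"wz": 0,"gripper": 1}])

```text
clock: 7.25
ee_pos: [0.5073, 0.0556, 0.1168]
eef_rot: [-0.009, 3.14, -0.001]
force: [-1.8, -0.6, 2.3]
finger_gap: -0.0002
grasp_force: 0.8
```

```bash
python3 - <<'E'
from h import *
import pickle
c=cam("wrist");save(c,"w3.png")
s=read_state();print(s["ee_pos"],s["force"])
# right part of the door edge: horizontal gray strip column 560, row profile
c0=c["pixels"].astype(int)
for a in (.3,.45,.6,.75,.86):
    for y in(.055+.125,):
        e=np.array([.590-.012*np.cos(a)-.138*np.sin(a),y,.012+.138*np.cos(a)-.012*np.sin(a)])
        i=np.array([.590-.138*np.sin(a),y,.012+.138*np.cos(a)])
        print(a,proj(c,e).round(),proj(c,i).round())
E
```

```text
[0.50717029 0.05566077 0.11598095] [-0.83072946 -0.6103353  -0.06561654]
0.3 [599. 395.] [598. 423.]
0.45 [594. 346.] [596. 374.]
0.6 [583. 299.] [589. 326.]
0.75 [568. 258.] [576. 282.]
0.86 [556. 232.] [565. 253.]
```

View pics/w3.png

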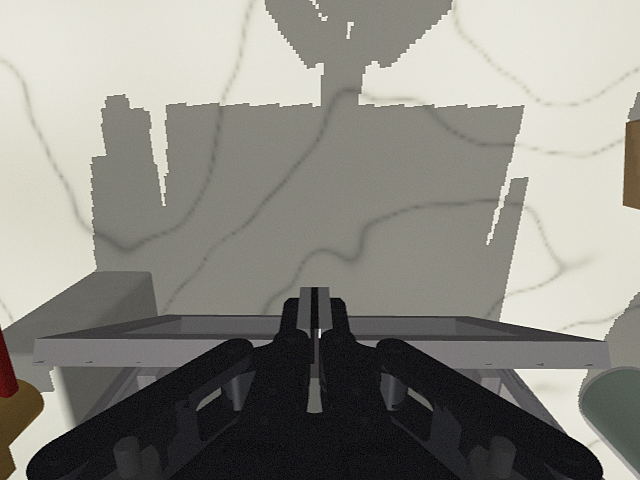

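The door edge is now at rows 341–367, i.e. about 0.46 rad, following as planned. Finishing the arc.

Request:
play_rows(steps=[{"tx": -0.037,"ty": 0,"tz": -0.019,"wx": 0,"wy": 0,"wz": 0,"gripper": 1},{"tx": -0.037,"ty": 0,"tz": -0.019,"wx": 0,"wy": 0,"wz": 0,"gripper": 1},{"tx": -0.039,"ty": 0,"tz": -0.013,"wx": 0,"wy": 0,"wz": 0,"gripper": 1},{"tx": -0.039,"ty": 0,"tz": -0.013,"wx": 0,"wy": 0,"wz": 0,"gripper": 1},{"tx": -0.041,"ty": 0,"tz": -0.007,"wx": 0,"wy": 0,"wz": 0,"gripper": 1},{"tx": -0.041,"ty": 0,"tz": -0.007,"wx": 0,"wy": 0,"wz": 0,"gripper": 1},{"tx": -0.012,"ty": 0,"tz": 0,"wx": 0,"wy": 0,"wz": 0,"gripper": 1},{"tx": -0.008,"ty": 0,"tz": 0,"wx": 0,"wy": 0,"wz": 0,"gripper": 1},{"tx": 0,"ty": 0,"tz": 0,"wx": 0,"wy": 0,"wz": 0,"gripper": 1},{"tx": 0,"ty": 0,"tz": 0,"wx": 0,"wy": 0,"wz": 0,"gripper": 1}])

```text
clock: 8.3
ee_pos: [0.5677, 0.056, 0.1335]
eef_rot: [0.009, -3.136, 0.001]
force: [-10.8, -0.9, 7.6]
finger_gap: 0.0004
grasp_force: 5.6
```

Request:
play_rows(steps=[{"tx": -0.012,"ty": 0,"tz": 0,"wx": 0,"wy": 0,"wz": 0,"gripper": 1},{"tx": 0,"ty": 0,"tz": 0,"wx": 0,"wy": 0,"wz": 0,"gripper": 1},{"tx": 0,"ty": 0,"tz": 0,"wx": 0,"wy": 0,"wz": 0,"gripper": 1},{"tx": 0,"ty": 0,"tz": 0,"wx": 0,"wy": 0,"wz": 0,"gripper": 1},{"tx": 0,"ty": 0,"tz": 0,"wx": 0,"wy": 0,"wz": 0,"gripper": 1},{"tx": 0,"ty": 0,"tz": 0,"wx": 0,"wy": 0,"wz": 0,"gripper": 1},{"tx": 0,"ty": 0,"tz": 0,"wx": 0,"wy": 0,"wz": 0,"gripper": 1},{"tx": 0,"ty": 0,"tz": 0,"wx": 0,"wy": 0,"wz": 0,"gripper": 1},{"tx": 0,"ty": 0,"tz": 0,"wx": 0,"wy": 0,"wz": 0,"gripper": 1},{"tx": 0,"ty": 0,"tz": 0,"wx": 0,"wy": 0,"wz": 0,"gripper": 1}])

```text
clock: 9.3
ee_pos: [0.5678, 0.056, 0.1335]
eef_rot: [0.009, -3.128, 0.001]
force: [-21.9, -1.3, 15.7]
finger_gap: -0.0002
grasp_force: 11.5
```

Pushing 3 mm further only raised the force (x stays 0.568), so the door is on its stop. Now to the key, with two wrist views on the way.

Request:
play_rows(steps=[{"tx": 0.1,"ty": 0,"tz": 0,"wx": 0,"wy": 0,"wz": 0,"gripper": 1},{"tx": 0.1,"ty": 0,"tz": 0,"wx": 0,"wy": 0,"wz": 0,"gripper": 1},{"tx": 0.1,"ty": 0,"tz": -0.14,"wx": 0,"wy": 0,"wz": 0,"gripper": 1},{"tx": 0.1,"ty": 0,"tz": -0.14,"wx": 0,"wy": 0,"wz": 0,"gripper": 1},{"tx": 0.1,"ty": 0.05,"tz": -0.14,"wx": 0,"wy": 0,"wz": 0,"gripper": 1},{"tx": 0.024,"ty": 0.15,"tz": 0,"wx": 0,"wy": 0,"wz": -0.06,"gripper": 1},{"tx": 0.024,"ty": 0.15,"tz": 0,"wx": 0,"wy": 0,"wz": -0.06,"gripper": 1},{"tx": 0.024,"ty": 0.15,"tz": 0,"wx": 0,"wy": 0,"wz": -0.06,"gripper": 0.6},{"tx": 0.024,"ty": 0.15,"tz": 0,"wx": 0,"wy": 0,"wz": -0.06,"gripper": 0.6},{"tx": 0.024,"ty": 0.1,"tz": 0,"wx": 0,"wy": 0,"wz": -0.06,"gripper": 0.6}])

```text
clock: 10.3
ee_pos: [0.4013, 0.2412, 0.2387]
eef_rot: [-0.383, 3.116, 0.002]
force: [0.8, -0.0, 0.5]
finger_gap: 0.0342
grasp_force: 0.0
```

```bash
python3 - <<'E'
from h import *
import pickle
s=read_state();print(s["ee_pos"],s["eef_rot"],s["finger_gap"])
c=cam("wrist");pickle.dump(c,open("k1.pkl","wb"))
for P in([.4416,.3149,.034],[.567,-.105,.166]): print(proj(c,np.array(P)))
E
```

```text
[0.40128833 0.24117122 0.23865309] [-3.83002945e-01  3.11626965e+00  2.18070808e-03] 0.034243077160974425
[369.92281308 258.26422264]
[-183.29805989  347.86610312]
```

Request:
play_rows(steps=[{"tx": 0,"ty": 0.06,"tz": 0,"wx": 0,"wy": 0,"wz": 0,"gripper": 0.6},{"tx": 0,"ty": 0.06,"tz": 0,"wx": 0,"wy": 0,"wz": 0,"gripper": 0.6},{"tx": 0,"ty": 0.06,"tz": 0,"wx": 0,"wy": 0,"wz": 0,"gripper": 0.6},{"tx": 0,"ty": 0.06,"tz": 0,"wx": 0,"wy": 0,"wz": 0,"gripper": 0.6},{"tx": 0,"ty": 0.06,"tz": 0,"wx": 0,"wy": 0,"wz": 0,"gripper": 0.6},{"tx": 0,"ty": 0,"tz": 0,"wx": 0,"wy": 0,"wz": 0,"gripper": 0.6},{"tx": 0,"ty": 0,"tz": 0,"wx": 0,"wy": 0,"wz": 0,"gripper": 0.6},{"tx": 0,"ty": 0,"tz": 0,"wx": 0,"wy": 0,"wz": 0,"gripper": 0.6},{"tx": 0,"ty": 0,"tz": 0,"wx": 0,"wy": 0,"wz": 0,"gripper": 0.6},{"tx": 0,"ty": 0,"tz": 0,"wx": 0,"wy": 0,"wz": 0,"gripper": 0.6}])

```text
clock: 11.35
ee_pos: [0.3837, 0.3112, 0.2386]
eef_rot: [-0.377, 3.119, 0.0]
force: [-0.1, 0.1, -0.1]
finger_gap: 0.0344
grasp_force: 0.0
```

```bash
python3 - <<'E'
from h import *
import pickle
s=read_state();print(s["ee_pos"],s["eef_rot"],s["finger_gap"])
c=cam("wrist");pickle.dump(c,open("k2.pkl","wb"));c1=pickle.load(open("k1.pkl","rb"))
im=[]
for q in(c1,c):
    u,v=proj(q,np.array([.443,.315,.05])).astype(int); x0,y0=max(0,min(u-65,510)),max(0,min(v-75,330)); print(x0,y0)
    im.append(cv2.resize(cv2.cvtColor(q["pixels"],cv2.COLOR_RGB2BGR)[y0:y0+150,x0:x0+130],None,fx=3,fy=3,interpolation=cv2.INTER_CUBIC))
cv2.imwrite("pics/k.png",np.hstack(im))
E
```

```text
[0.3836857  0.31122616 0.23860533] [-3.76540529e-01  3.11869947e+00  1.41105858e-05] 0.034432080383048354
307 189
239 190
```

View pics/k.png

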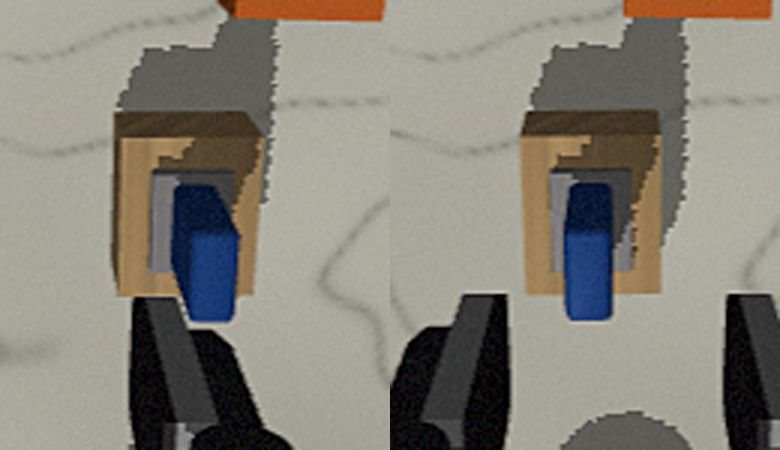

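Left crop: the key top is at (378,281) full-frame, stand top corners about (347,235)–(391,287). Right crop: key top at (305,282), with the stand edges running parallel to the tool, so the heading is already right.

```bash
python3 - <<'E'
from h import *
import pickle
a,b=[pickle.load(open(f"k{i}.pkl","rb")) for i in(1,2)]
A=lambda x,y:(307+x/3,189+y/3); B=lambda x,y:(239+(x-390)/3,190+y/3)
K=[]
for p,q in(((190,232),(565,232)),((238,232),(613,231)),((234,321),(612,319)),((190,321),(566,319))):
    r,e=two(a,A(*p),b,B(*q));K.append(r);print("key",r.round(4),round(e,4))
print(np.mean(K,0).round(4)); d=K[3]+K[2]-K[0]-K[1]; print("yaw",np.arctan2(d[1],d[0]))
K=[]
for p,q in(((119,137),(521,137)),((263,137),(660,137)),((253,294),(661,294)),((117,296),(527,294))):
    r,e=two(a,A(*p),b,B(*q));K.append(onz(b,*B(*q),.034));print("stand",r.round(4),round(e,4),K[-1].round(4))
print(np.mean(K,0).round(4)); d=K[3]+K[2]-K[0]-K[1]; print("yaw",np.arctan2(d[1],d[0]))
F=[onz(b,*B(x,y),.04) for x,y in((551,170),(632,170),(631,270),(551,270))];print("flange",np.mean(F,0).round(4))
E
```

```text
key [0.4353 0.3062 0.0768] 0.0005
key [0.4314 0.3215 0.0768] 0.0002
key [0.4601 0.3282 0.0822] 0.0002
key [0.4623 0.3131 0.0849] 0.0002
[0.4473 0.3173 0.0802]
yaw 0.23899962708297062
stand [0.4246 0.2843 0.0231] 0.0004 [0.4212 0.2845 0.034 ]
stand [0.4095 0.3337 0.0321] 0.0006 [0.4092 0.3335 0.034 ]
stand [0.4708 0.35   0.0319] 0.0006 [0.4701 0.3497 0.034 ]
stand [0.4855 0.3001 0.0281] 0.0003 [0.4823 0.3    0.034 ]
[0.4457 0.3169 0.034 ]
yaw 0.25358610613571614
flange [0.4446 0.3164 0.04  ]
```

Request:
play_rows(steps=[{"tx": -0.062,"ty": -0.009,"tz": 0.07,"wx": 0,"wy": 0,"wz": 0,"gripper": 0.6},{"tx": -0.062,"ty": -0.009,"tz": 0.07,"wx": 0,"wy": 0,"wz": 0,"gripper": 0.6},{"tx": -0.061,"ty": -0.009,"tz": 0.07,"wx": 0,"wy": 0,"wz": 0,"gripper": 0.6},{"tx": -0.061,"ty": -0.01,"tz": 0.07,"wx": 0,"wy": 0,"wz": 0,"gripper": 0.6},{"tx": 0,"ty": 0,"tz": 0.13,"wx": 0,"wy": 0,"wz": 0,"gripper": 0.6},{"tx": 0,"ty": 0,"tz": 0.13,"wx": 0,"wy": 0,"wz": 0,"gripper": 0.6},{"tx": 0,"ty": 0,"tz": 0.13,"wx": 0,"wy": 0,"wz": 0,"gripper": 0.6},{"tx": 0,"ty": 0,"tz": 0.08,"wx": 0,"wy": 0,"wz": 0,"gripper": 0.6},{"tx": 0,"ty": 0,"tz": 0,"wx": 0,"wy": 0,"wz": 0,"gripper": 0.6},{"tx": 0,"ty": 0,"tz": 0,"wx": 0,"wy": 0,"wz": 0,"gripper": 0.6}])

```text
clock: 12.4
ee_pos: [0.4456, 0.3173, 0.0514]
eef_rot: [-0.377, 3.119, -0.0]
force: [-0.1, 0.6, -0.1]
finger_gap: 0.0341
grasp_force: 0.0
```

Request:
play_rows(steps=[{"tx": 0,"ty": 0,"tz": 0,"wx": 0,"wy": 0,"wz": 0,"gripper": 1},{"tx": 0,"ty": 0,"tz": 0,"wx": 0,"wy": 0,"wz": 0,"gripper": 1},{"tx": 0,"ty": 0,"tz": 0,"wx": 0,"wy": 0,"wz": 0,"gripper": 1},{"tx": 0,"ty": 0,"tz": 0,"wx": 0,"wy": 0,"wz": 0,"gripper": 1},{"tx": 0,"ty": 0,"tz": 0,"wx": 0,"wy": 0,"wz": 0,"gripper": 1},{"tx": 0,"ty": 0,"tz": 0,"wx": 0,"wy": 0,"wz": 0,"gripper": 1},{"tx": 0,"ty": 0,"tz": 0,"wx": 0,"wy": 0,"wz": 0,"gripper": 1},{"tx": 0,"ty": 0,"tz": 0,"wx": 0,"wy": 0,"wz": 0,"gripper": 1},{"tx": 0,"ty": 0,"tz": 0,"wx": 0,"wy": 0,"wz": 0,"gripper": 1},{"tx": 0,"ty": 0,"tz": 0,"wx": 0,"wy": 0,"wz": 0,"gripper": 1}], squeeze=80)

```text
clock: 13.4
ee_pos: [0.4469, 0.3181, 0.0534]
eef_rot: [-0.377, 3.115, 0.002]
force: [-0.3, -0.1, 7.5]
finger_gap: 0.0151
grasp_force: 79.3
```

```bash
python3 - <<'E'
from h import *
import pickle
s=read_state();print(s["ee_pos"],s["eef_rot"],s["finger_gap"],s["force"],s["wrist_torque"])
c=cam("wrist");pickle.dump(c,open("g1.pkl","wb"))
cv2.imwrite("pics/g1.png",cv2.cvtColor(c["pixels"],cv2.COLOR_RGB2BGR))
E
```

```text
[0.44694067 0.31812183 0.05335598] [-3.77484758e-01  3.11510632e+00  2.03410755e-03] 0.015142240811357444 [-0.25846292 -0.07846489  7.50957606] [-0.08617767  0.04244525 -0.03641793]
```

Request:
play_rows(steps=[{"tx": 0,"ty": 0,"tz": -0.06,"wx": 0,"wy": 0,"wz": 0,"gripper": 1},{"tx": 0,"ty": 0,"tz": -0.08,"wx": 0,"wy": 0,"wz": 0,"gripper": 1},{"tx": 0,"ty": 0,"tz": -0.12,"wx": 0,"wy": 0,"wz": 0,"gripper": 1},{"tx": 0,"ty": 0,"tz": -0.14,"wx": 0,"wy": 0,"wz": 0,"gripper": 1},{"tx": 0,"ty": 0,"tz": -0.14,"wx": 0,"wy": 0,"wz": 0,"gripper": 1},{"tx": 0,"ty": 0,"tz": -0.14,"wx": 0,"wy": 0,"wz": 0,"gripper": 1},{"tx": 0,"ty": 0,"tz": -0.1,"wx": 0,"wy": 0,"wz": 0,"gripper": 1},{"tx": 0,"ty": 0,"tz": 0,"wx": 0,"wy": 0,"wz": 0,"gripper": 1},{"tx": 0,"ty": 0,"tz": 0,"wx": 0,"wy": 0,"wz": 0,"gripper": 1},{"tx": 0,"ty": 0,"tz": 0,"wx": 0,"wy": 0,"wz": 0,"gripper": 1}])

```text
clock: 14.45
ee_pos: [0.4444, 0.3168, 0.244]
eef_rot: [0.377, -3.116, 0.002]
force: [0.1, 0.1, -1.4]
finger_gap: 0.0149
grasp_force: 78.6
```

```bash
python3 - <<'E'
from h import *
s=read_state();print(s["ee_pos"],s["eef_rot"],s["finger_gap"],s["force"])
plan([.55,-.035,.25],np.pi+.005,10)
E
```

```text
[0.44439832 0.3168197  0.2439991 ] [ 3.77422564e-01 -3.11564479e+00  1.87130608e-03] 0.014918693984793074 [ 0.09318569  0.09493576 -1.43733962]
[-0.01, -0.15, -0.0, -0.0, -0.0, 0.03]
[-0.01, -0.15, -0.0, -0.0, -0.0, 0.03]
[-0.01, -0.15, -0.0, -0.0, -0.0, 0.03]
[-0.02, -0.14, -0.0, -0.0, -0.0, 0.03]
[-0.02, -0.14, -0.0, -0.0, -0.0, 0.03]
[-0.02, -0.15, -0.0, -0.0, -0.0, 0.03]
[-0.03, -0.14, -0.01, -0.0, -0.0, 0.03]
[-0.03, -0.14, -0.0, -0.0, -0.0, 0.03]
[-0.04, -0.14, -0.01, -0.0, -0.0, 0.03]
[-0.04, -0.15, -0.0, -0.0, -0.0, 0.03]
[ 0.5505 -0.0355  0.2492] [ 9.000e-03 -3.139e+00  2.000e-03]
```

Request:
play_rows(steps=[{"tx": -0.01,"ty": -0.15,"tz": 0,"wx": 0,"wy": 0,"wz": 0.03,"gripper": 1},{"tx": -0.01,"ty": -0.15,"tz": 0,"wx": 0,"wy": 0,"wz": 0.03,"gripper": 1},{"tx": -0.01,"ty": -0.15,"tz": 0,"wx": 0,"wy": 0,"wz": 0.03,"gripper": 1},{"tx": -0.02,"ty": -0.14,"tz": 0,"wx": 0,"wy": 0,"wz": 0.03,"gripper": 1},{"tx": -0.02,"ty": -0.14,"tz": 0,"wx": 0,"wy": 0,"wz": 0.03,"gripper": 1},{"tx": -0.02,"ty": -0.15,"tz": 0,"wx": 0,"wy": 0,"wz": 0.03,"gripper": 1},{"tx": -0.03,"ty": -0.14,"tz": -0.01,"wx": 0,"wy": 0,"wz": 0.03,"gripper": 1},{"tx": -0.03,"ty": -0.14,"tz": 0,"wx": 0,"wy": 0,"wz": 0.03,"gripper": 1},{"tx": -0.04,"ty": -0.14,"tz": -0.01,"wx": 0,"wy": 0,"wz": 0.03,"gripper": 1},{"tx": -0.04,"ty": -0.15,"tz": 0,"wx": 0,"wy": 0,"wz": 0.03,"gripper": 1}])

```text
clock: 15.45
ee_pos: [0.5509, -0.0362, 0.2489]
eef_rot: [0.007, -3.138, -0.001]
force: [0.2, 0.7, -0.4]
finger_gap: 0.0145
grasp_force: 78.6
```

Request:
play_rows(steps=[{"tx": 0,"ty": 0,"tz": 0,"wx": 0,"wy": 0,"wz": 0,"gripper": 1},{"tx": 0,"ty": 0,"tz": 0,"wx": 0,"wy": 0,"wz": 0,"gripper": 1},{"tx": 0,"ty": 0,"tz": 0,"wx": 0,"wy": 0,"wz": 0,"gripper": 1},{"tx": 0,"ty": 0,"tz": 0,"wx": 0,"wy": 0,"wz": 0,"gripper": 1},{"tx": 0,"ty": 0,"tz": 0,"wx": 0,"wy": 0,"wz": 0,"gripper": 1},{"tx": 0,"ty": 0,"tz": 0,"wx": 0,"wy": 0,"wz": 0,"gripper": 1},{"tx": 0,"ty": 0,"tz": 0,"wx": 0,"wy": 0,"wz": 0,"gripper": 1},{"tx": 0,"ty": 0,"tz": 0,"wx": 0,"wy": 0,"wz": 0,"gripper": 1},{"tx": 0,"ty": 0,"tz": 0,"wx": 0,"wy": 0,"wz": 0,"gripper": 1},{"tx": 0,"ty": 0,"tz": 0,"wx": 0,"wy": 0,"wz": 0,"gripper": 1}])

```text
clock: 16.45
ee_pos: [0.5515, -0.0351, 0.2511]
eef_rot: [-0.009, 3.142, 0.0]
force: [0.6, -0.5, -1.1]
finger_gap: 0.0147
grasp_force: 78.7
```

```bash
python3 - <<'E'
from h import *
import pickle
s=read_state();print(s["ee_pos"],s["eef_rot"],s["finger_gap"],s["force"])
c=cam("wrist");pickle.dump(c,open("l1.pkl","wb"))
p=cv2.cvtColor(c["pixels"],cv2.COLOR_RGB2BGR)[140:340,140:400]
cv2.imwrite("pics/l1.png",cv2.resize(p,None,fx=3,fy=3,interpolation=cv2.INTER_CUBIC))
print(proj(c,np.array([.567,-.105,.166])))
E
```

```text
[ 0.55148826 -0.03506736  0.25107847] [-8.52519031e-03  3.14154546e+00  2.71988190e-06] 0.01471818526977359 [ 0.58112894 -0.51331763 -1.08578085]
[219.42627795 265.46557045]
```

View pics/l1.png

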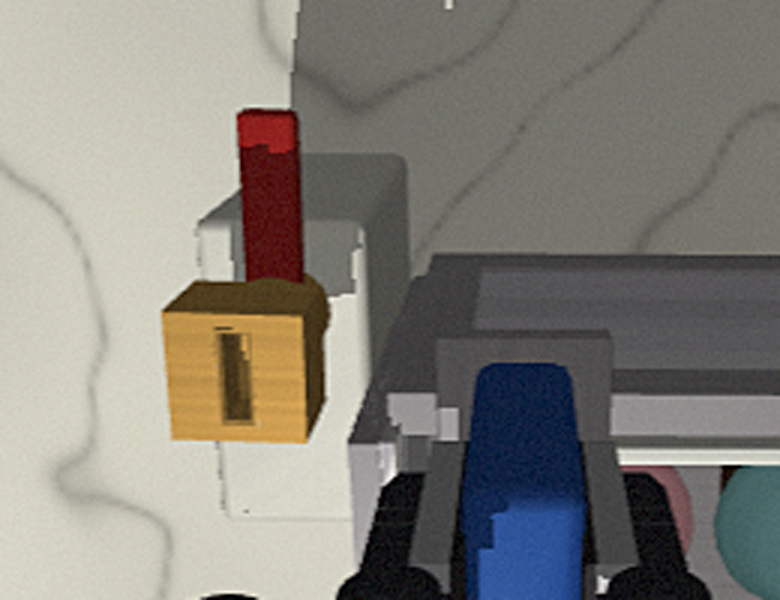

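The slot is at crop (236,378), i.e. (218.7,266) full-frame, with the tongue pointing straight at the robot. The key is firmly held: its flange edge runs from (286,251) to (344,251).

```bash
python3 - <<'E'
from h import *
import pickle
c=pickle.load(open("l1.pkl","rb")); T=pickle.load(open("top.pkl","rb"))
A=lambda x,y:(140+x/3,140+y/3)
q=[onz(c,*A(*p),.166) for p in((218,328),(250,332),(255,424),(223,424))]
print("slot",np.mean(q,0).round(4)); d=q[0]+q[1]-q[2]-q[3]; print("dir",np.arctan2(d[1],d[0]),np.hypot(*d[:2])/2)
q=[onz(c,*A(*p),.166) for p in((163,310),(308,316),(308,440),(172,438))]
print("head",np.mean(q,0).round(4)); d=q[0]+q[1]-q[2]-q[3];e=q[1]+q[2]-q[0]-q[3]; print("dir",np.arctan2(d[1],d[0]),np.arctan2(e[1],e[0])-np.pi/2,np.hypot(*d[:2])/2,np.hypot(*e[:2])/2)
t=[onz(c,*A(*p),.126) for p in((268,112),(273,278))];d=t[0]-t[1];print("tongue dir",np.arctan2(d[1],d[0]),t[0])
print("tri",two(c,A(237,377),T,(368.8,203.5)))
for z in(.2317,.2377): print("flange edge",[onz(c,*A(*p),z).round(4) for p in((438,335),(612,333))])
# dark slot pixels
g=cv2.cvtColor(c["pixels"],cv2.COLOR_RGB2HSV)[...,2].astype(int)[235:292,190:247]
m=(g<100).astype(np.uint8); n,l,st,ce=cv2.connectedComponentsWithStats(m)
for i in range(1,n): 
    if 60<st[i,4]<900:
        print(st[i],ce[i]+[190,235],onz(c,*(ce[i]+[190,235]),.166).round(4))
        ys,xs=np.where(l==i); print(cv2.minAreaRect(np.c_[xs,ys].astype(np.float32)))
E
```

```text
slot [ 0.5674 -0.1055  0.166 ]
dir 3.1069812168636872 0.024867431271908512
head [ 0.5672 -0.1051  0.166 ]
dir 3.0910133093230168 -0.025012879403938815 0.03334241805253236 0.034253430436605795
tongue dir 3.098041673577162 [ 0.50826182 -0.10307505  0.126     ]
tri (array([ 0.56564967, -0.10412189,  0.16975808]), np.float64(0.00017684134275978476))
flange edge [array([ 0.5315, -0.0502,  0.2317]), array([ 0.531 , -0.0204,  0.2317])]
flange edge [array([ 0.5293, -0.0496,  0.2377]), array([ 0.5288, -0.021 ,  0.2377])]
[  5   0  52  50 646] [229.0247678  245.87616099] [ 0.5517 -0.0968  0.166 ]
((41.537147521972656, 13.628145217895508), (62.466064453125, 39.554359436035156), 41.09950637817383)
[ 24  16  10  29 196] [217.77040816 265.90306122] [ 0.5674 -0.1062  0.166 ]
((28.234516143798828, 30.0177001953125), (28.536651611328125, 7.915761470794678), 86.18592071533203)
```

Request:
play_rows(steps=[{"tx": -0.016,"ty": -0.07,"tz": 0,"wx": 0,"wy": 0,"wz": 0,"gripper": 1},{"tx": -0.016,"ty": -0.07,"tz": 0,"wx": 0,"wy": 0,"wz": 0,"gripper": 1},{"tx": -0.015,"ty": -0.07,"tz": 0,"wx": 0,"wy": 0,"wz": 0,"gripper": 1},{"tx": -0.015,"ty": -0.072,"tz": 0,"wx": 0,"wy": 0,"wz": 0.057,"gripper": 1},{"tx": 0,"ty": 0,"tz": 0.05,"wx": 0,"wy": 0,"wz": 0,"gripper": 1},{"tx": 0,"ty": 0,"tz": 0.05,"wx": 0,"wy": 0,"wz": 0,"gripper": 1},{"tx": 0,"ty": 0,"tz": 0.04,"wx": 0,"wy": 0,"wz": 0,"gripper": 1},{"tx": 0,"ty": 0,"tz": 0,"wx": 0,"wy": 0,"wz": 0,"gripper": 1},{"tx": 0,"ty": 0,"tz": 0,"wx": 0,"wy": 0,"wz": 0,"gripper": 1},{"tx": 0,"ty": 0,"tz": 0,"wx": 0,"wy": 0,"wz": 0,"gripper": 1}])

```text
clock: 17.5
ee_pos: [0.5677, -0.1051, 0.2166]
eef_rot: [0.061, 3.14, -0.0]
force: [-0.4, 0.7, 0.3]
finger_gap: 0.015
grasp_force: 78.7
```

```bash
python3 - <<'E'
from h import *
s=read_state();print(s["ee_pos"],s["eef_rot"],s["force"],s["joint_pos"].round(3))
r=R.from_rotvec(s["eef_rot"]); x=r.as_matrix()[:,0]; print("yaw-pi",np.arctan2(-x[1],-x[0]), "z axis",r.as_matrix()[:,2].round(4))
print("d tool",r.inv().apply(np.array([.5673,-.1055,.2094])-s["ee_pos"])/.25)
E
```

```text
[ 0.56766661 -0.10511702  0.21662222] [ 6.06838049e-02  3.14013028e+00 -3.43715130e-04] [-0.37932827  0.7358508   0.31376813] [-0.312 -0.051  1.742  0.     1.45  -1.844]
yaw-pi -0.03864560209429683 z axis [ 9.e-04 -2.e-04 -1.e+00]
d tool [ 0.00143158 -0.00158158  0.02888794]
```

Request:
play_rows(steps=[{"tx": 0.001,"ty": -0.001,"tz": 0.012,"wx": 0,"wy": 0,"wz": 0,"gripper": 1},{"tx": 0,"ty": 0,"tz": 0.012,"wx": 0,"wy": 0,"wz": 0,"gripper": 1},{"tx": 0,"ty": 0,"tz": 0.012,"wx": 0,"wy": 0,"wz": 0,"gripper": 1},{"tx": 0,"ty": 0,"tz": 0.012,"wx": 0,"wy": 0,"wz": 0,"gripper": 1},{"tx": 0,"ty": 0,"tz": 0,"wx": 0,"wy": 0,"wz": 0,"gripper": 1},{"tx": 0,"ty": 0,"tz": 0,"wx": 0,"wy": 0,"wz": 0,"gripper": 1},{"tx": 0,"ty": 0,"tz": 0,"wx": 0,"wy": 0,"wz": 0,"gripper": 1},{"tx": 0,"ty": 0,"tz": 0,"wx": 0,"wy": 0,"wz": 0,"gripper": 1},{"tx": 0,"ty": 0,"tz": 0,"wx": 0,"wy": 0,"wz": 0,"gripper": 1},{"tx": 0,"ty": 0,"tz": 0,"wx": 0,"wy": 0,"wz": 0,"gripper": 1}])

```text
clock: 18.5
ee_pos: [0.5672, -0.1057, 0.2041]
eef_rot: [0.062, 3.141, -0.0]
force: [0.2, 0.2, 0.0]
finger_gap: 0.0148
grasp_force: 78.7
```

Request:
play_rows(steps=[{"tx": 0,"ty": 0,"tz": 0.01,"wx": 0,"wy": 0,"wz": 0,"gripper": 1},{"tx": 0,"ty": 0,"tz": 0.01,"wx": 0,"wy": 0,"wz": 0,"gripper": 1},{"tx": 0,"ty": 0,"tz": 0.01,"wx": 0,"wy": 0,"wz": 0,"gripper": 1},{"tx": 0,"ty": 0,"tz": 0,"wx": 0,"wy": 0,"wz": 0,"gripper": 1},{"tx": 0,"ty": 0,"tz": 0,"wx": 0,"wy": 0,"wz": 0,"gripper": 1},{"tx": 0,"ty": 0,"tz": 0,"wx": 0,"wy": 0,"wz": 0,"gripper": 1},{"tx": 0,"ty": 0,"tz": 0,"wx": 0,"wy": 0,"wz": 0,"gripper": 1},{"tx": 0,"ty": 0,"tz": 0,"wx": 0,"wy": 0,"wz": 0,"gripper": 1},{"tx": 0,"ty": 0,"tz": 0,"wx": 0,"wy": 0,"wz": 0,"gripper": 1},{"tx": 0,"ty": 0,"tz": 0,"wx": 0,"wy": 0,"wz": 0,"gripper": 1}])

```text
clock: 19.5
ee_pos: [0.5671, -0.1057, 0.1966]
eef_rot: [0.062, 3.141, -0.0]
force: [-0.2, -0.3, -0.5]
finger_gap: 0.0146
grasp_force: 78.7
```

```bash
python3 - <<'E'
from h import *
s=read_state();print(s["ee_pos"],s["force"],s["wrist_torque"])
c=cam("wrist")
p=cv2.cvtColor(c["pixels"],cv2.COLOR_RGB2BGR)[160:340,220:420]
cv2.imwrite("pics/l2.png",cv2.resize(p,None,fx=3,fy=3,interpolation=cv2.INTER_CUBIC))
E
```

```text
[ 0.56713523 -0.10569275  0.19660559] [-0.17146453 -0.29591168 -0.50357733] [ 0.06328654  0.04058027 -0.01524077]
```

No reaction force with the tip 13 mm below the head's top, so the blade is in the slot. Turning clockwise.

Request:
play_rows(steps=[{"tx": 0,"ty": 0,"tz": 0,"wx": 0,"wy": 0,"wz": 0.12,"gripper": 1},{"tx": 0,"ty": 0,"tz": 0,"wx": 0,"wy": 0,"wz": 0.12,"gripper": 1},{"tx": 0,"ty": 0,"tz": 0,"wx": 0,"wy": 0,"wz": 0.12,"gripper": 1},{"tx": 0,"ty": 0,"tz": 0,"wx": 0,"wy": 0,"wz": 0.12,"gripper": 1},{"tx": 0,"ty": 0,"tz": 0,"wx": 0,"wy": 0,"wz": 0.12,"gripper": 1},{"tx": 0,"ty": 0,"tz": 0,"wx": 0,"wy": 0,"wz": 0.12,"gripper": 1},{"tx": 0,"ty": 0,"tz": 0,"wx": 0,"wy": 0,"wz": 0.12,"gripper": 1},{"tx": 0,"ty": 0,"tz": 0,"wx": 0,"wy": 0,"wz": 0.12,"gripper": 1},{"tx": 0,"ty": 0,"tz": 0,"wx": 0,"wy": 0,"wz": 0.12,"gripper": 1},{"tx": 0,"ty": 0,"tz": 0,"wx": 0,"wy": 0,"wz": 0.12,"gripper": 1}])

```text
clock: 20.55
ee_pos: [0.5672, -0.1055, 0.1966]
eef_rot: [-1.486, -2.768, -0.001]
force: [0.2, 0.3, -1.1]
finger_gap: 0.0147
grasp_force: 78.7
```

```bash
cat > st.py <<'E'
from h import *
s=read_state();r=R.from_rotvec(s["eef_rot"]); x=r.as_matrix()[:,0]
print(s["ee_pos"].round(4),"yaw-pi",round(float(np.arctan2(-x[1],-x[0])),4),"z",r.as_matrix()[:,2].round(3),s["force"].round(1),s["wrist_torque"].round(3),s["finger_gap"],"j6",s["joint_pos"][5].round(3))
E
python3 st.py
```

```text
[ 0.5672 -0.1055  0.1966] yaw-pi -0.9854 z [ 0.  0. -1.] [ 0.2  0.3 -1.1] [ 0.118 -0.078  0.086] 0.014729076216447019 j6 -0.899
```

Request:
play_rows(steps=[{"tx": 0,"ty": 0,"tz": 0,"wx": 0,"wy": 0,"wz": 0.12,"gripper": 1},{"tx": 0,"ty": 0,"tz": 0,"wx": 0,"wy": 0,"wz": 0.12,"gripper": 1},{"tx": 0,"ty": 0,"tz": 0,"wx": 0,"wy": 0,"wz": 0.12,"gripper": 1},{"tx": 0,"ty": 0,"tz": 0,"wx": 0,"wy": 0,"wz": 0.12,"gripper": 1},{"tx": 0,"ty": 0,"tz": 0,"wx": 0,"wy": 0,"wz": 0.12,"gripper": 1},{"tx": 0,"ty": 0,"tz": 0,"wx": 0,"wy": 0,"wz": 0.12,"gripper": 1},{"tx": 0,"ty": 0,"tz": 0,"wx": 0,"wy": 0,"wz": 0.12,"gripper": 1},{"tx": 0,"ty": 0,"tz": 0,"wx": 0,"wy": 0,"wz": 0.1,"gripper": 1},{"tx": 0,"ty": 0,"tz": 0,"wx": 0,"wy": 0,"wz": 0,"gripper": 1},{"tx": 0,"ty": 0,"tz": 0,"wx": 0,"wy": 0,"wz": 0,"gripper": 1}])

```text
clock: 21.55
ee_pos: [0.5675, -0.1053, 0.1966]
eef_rot: [2.379, 2.052, 0.002]
force: [1.8, 2.6, -2.2]
finger_gap: 0.015
grasp_force: 78.5
```

```bash
python3 st.py
```

```text
[ 0.5675 -0.1053  0.1966] yaw-pi -1.7183 z [ 0.001  0.001 -1.   ] [ 1.8  2.6 -2.2] [ 0.386 -0.547  0.002] 0.015041088144214808 j6 -0.166
```

Request:
play_rows(steps=[{"tx": 0,"ty": 0,"tz": 0,"wx": 0,"wy": 0,"wz": 0.05,"gripper": 1},{"tx": 0,"ty": 0,"tz": 0,"wx": 0,"wy": 0,"wz": 0.05,"gripper": 1},{"tx": 0,"ty": 0,"tz": 0,"wx": 0,"wy": 0,"wz": 0,"gripper": 1},{"tx": 0,"ty": 0,"tz": 0,"wx": 0,"wy": 0,"wz": 0,"gripper": 1},{"tx": 0,"ty": 0,"tz": 0,"wx": 0,"wy": 0,"wz": 0,"gripper": 1},{"tx": 0,"ty": 0,"tz": 0,"wx": 0,"wy": 0,"wz": 0,"gripper": 1},{"tx": 0,"ty": 0,"tz": 0,"wx": 0,"wy": 0,"wz": 0,"gripper": 1},{"tx": 0,"ty": 0,"tz": 0,"wx": 0,"wy": 0,"wz": 0,"gripper": 1},{"tx": 0,"ty": 0,"tz": 0,"wx": 0,"wy": 0,"wz": 0,"gripper": 1},{"tx": 0,"ty": 0,"tz": 0,"wx": 0,"wy": 0,"wz": 0,"gripper": 1}])

```text
clock: 22.55
ee_pos: [0.5674, -0.1055, 0.1966]
eef_rot: [2.459, 1.955, 0.002]
force: [4.2, 3.6, -2.4]
finger_gap: 0.0149
grasp_force: 78.5
```

```bash
python3 st.py; python3 - <<'E'
from h import *
for n in("top","scene","wrist"):
    c=cam(n);h=cv2.cvtColor(c["pixels"],cv2.COLOR_RGB2HSV)
    m=cv2.inRange(h,(0,200,40),(5,255,255))|cv2.inRange(h,(175,200,40),(180,255,255))
    k,l,st,ce=cv2.connectedComponentsWithStats(m)
    for i in range(1,k):
        P=onz(c,*ce[i],.126)
        if st[i,4]>8 and abs(P[0]-.56)<.1 and abs(P[1]+.08)<.1:
            ys,xs=np.where(l==i);Q=np.array([onz(c,u,v,.126)[:2] for u,v in zip(xs,ys)])
            print(n,st[i],P.round(4),Q.min(0).round(3),Q.max(0).round(3))
E
```

```text
[ 0.5674 -0.1055  0.1966] yaw-pi -1.7981 z [ 0.001  0.001 -1.   ] [ 4.2  3.6 -2.4] [ 0.646 -0.824  0.259] 0.014892722937207677 j6 -0.086
wrist [ 284  164   39   74 1213] [ 0.5687 -0.0688  0.126 ] [ 0.561 -0.093] [ 0.576 -0.046]
```

```bash
python3 - <<'E'
from h import *
c=cam("wrist");h=cv2.cvtColor(c["pixels"],cv2.COLOR_RGB2HSV)
m=cv2.inRange(h,(0,200,40),(5,255,255))
k,l,st,ce=cv2.connectedComponentsWithStats(m);i=1+np.argmax(st[1:,4]);ys,xs=np.where(l==i)
print(st[i])
for side in(min,max):
  for nm,(A,B) in(("rows",(ys,xs)),("cols",(xs,ys))):
    L=[(a,side(B[A==a])) for a in np.unique(A)][6:-6]
    Q=np.array([onz(c,*((b,a) if nm=="rows" else (a,b)),.126) for a,b in L]);d=np.linalg.svd(Q-Q.mean(0))[2][0]
    print(side.__name__,nm,Q.mean(0).round(4),"dir from +y clockwise",np.arctan(d[0]/d[1]).round(4),"res",np.std((Q-Q.mean(0))@np.array([d[1],-d[0],0])).round(5))
E
```

```text
[284 164  39  74 952]
min rows [ 0.5617 -0.0675  0.126 ] dir from +y clockwise 0.0038 res 0.00043
min cols [ 0.5729 -0.0527  0.126 ] dir from +y clockwise -0.246 res 0.00266
max rows [ 0.5754 -0.0707  0.126 ] dir from +y clockwise -0.0209 res 0.00089
max cols [ 0.5648 -0.0861  0.126 ] dir from +y clockwise -0.2844 res 0.00308
```

Request:
play_rows(steps=[{"tx": 0,"ty": 0,"tz": 0,"wx": 0,"wy": 0,"wz": -0.1,"gripper": 1},{"tx": 0,"ty": 0,"tz": 0,"wx": 0,"wy": 0,"wz": -0.1,"gripper": 1},{"tx": 0,"ty": 0,"tz": 0,"wx": 0,"wy": 0,"wz": 0,"gripper": 1},{"tx": 0,"ty": 0,"tz": 0,"wx": 0,"wy": 0,"wz": 0,"gripper": 1},{"tx": 0,"ty": 0,"tz": 0,"wx": 0,"wy": 0,"wz": 0,"gripper": 1},{"tx": 0,"ty": 0,"tz": 0,"wx": 0,"wy": 0,"wz": 0,"gripper": 1},{"tx": 0,"ty": 0,"tz": 0,"wx": 0,"wy": 0,"wz": 0,"gripper": 1},{"tx": 0,"ty": 0,"tz": 0,"wx": 0,"wy": 0,"wz": 0,"gripper": 1},{"tx": 0,"ty": 0,"tz": 0,"wx": 0,"wy": 0,"wz": 0,"gripper": 1},{"tx": 0,"ty": 0,"tz": 0,"wx": 0,"wy": 0,"wz": 0,"gripper": 1}])

```text
clock: 23.75
ee_pos: [0.5671, -0.1058, 0.1966]
eef_rot: [2.299, 2.141, -0.0]
force: [2.5, -0.6, -0.5]
finger_gap: 0.0149
grasp_force: 78.8
```

```bash
python3 st.py
```

```text
[ 0.5671 -0.1058  0.1966] yaw-pi -1.6416 z [-0. -0. -1.] [ 2.5 -0.6 -0.5] [-0.106 -0.295 -0.036] 0.014919428084378846 j6 -0.242
```

The tongue lies along case +y to within 0.02 rad and the torque built up at the stop, so the lock is closed. Lifting the key straight out.

Request:
play_rows(steps=[{"tx": 0,"ty": 0,"tz": -0.02,"wx": 0,"wy": 0,"wz": 0,"gripper": 1},{"tx": 0,"ty": 0,"tz": -0.02,"wx": 0,"wy": 0,"wz": 0,"gripper": 1},{"tx": 0,"ty": 0,"tz": -0.02,"wx": 0,"wy": 0,"wz": 0,"gripper": 1},{"tx": 0,"ty": 0,"tz": -0.04,"wx": 0,"wy": 0,"wz": 0,"gripper": 1},{"tx": 0,"ty": 0,"tz": -0.06,"wx": 0,"wy": 0,"wz": 0,"gripper": 1},{"tx": 0,"ty": 0,"tz": -0.06,"wx": 0,"wy": 0,"wz": 0,"gripper": 1},{"tx": 0,"ty": 0,"tz": -0.03,"wx": 0,"wy": 0,"wz": 0,"gripper": 1},{"tx": 0,"ty": 0,"tz": 0,"wx": 0,"wy": 0,"wz": 0,"gripper": 1},{"tx": 0,"ty": 0,"tz": 0,"wx": 0,"wy": 0,"wz": 0,"gripper": 1},{"tx": 0,"ty": 0,"tz": 0,"wx": 0,"wy": 0,"wz": 0,"gripper": 1}])

```text
clock: 24.75
ee_pos: [0.5667, -0.1056, 0.2581]
eef_rot: [-2.298, -2.141, 0.001]
force: [1.3, -0.8, -1.0]
finger_gap: 0.0151
grasp_force: 78.8
```

```bash
python3 st.py; python3 - <<'E'
from h import *
import pickle
c=cam("wrist");pickle.dump(c,open("u.pkl","wb"))
for n in(c,):
    h=cv2.cvtColor(c["pixels"],cv2.COLOR_RGB2HSV);m=cv2.inRange(h,(0,200,40),(5,255,255))
    k,l,st,ce=cv2.connectedComponentsWithStats(m);i=1+np.argmax(st[1:,4]);ys,xs=np.where(l==i)
    Q=np.array([onz(c,u,v,.126)[:2] for u,v in zip(xs,ys)]);print(st[i],Q.min(0).round(3),Q.max(0).round(3))
plan([.4455,.3168,.245],np.pi+.2405,20)
E
```

```text
[ 0.5667 -0.1056  0.2581] yaw-pi -1.6415 z [-0.002  0.    -1.   ] [ 1.3 -0.8 -1. ] [ 0.014  0.048 -0.045] 0.015101304966201157 j6 -0.243
[303 156  21  57 562] [ 0.561 -0.093] [ 0.576 -0.046]
[0.08, -0.03, 0.0, -0.0, -0.0, -0.12]
[0.09, -0.02, 0.0, -0.0, -0.0, -0.12]
[0.09, -0.01, 0.0, -0.0, -0.0, -0.12]
[0.09, -0.01, 0.0, -0.0, -0.0, -0.12]
[0.09, 0.0, 0.0, -0.0, -0.0, -0.12]
[0.09, 0.01, 0.0, -0.0, -0.0, -0.12]
[0.09, 0.02, 0.0, -0.0, -0.0, -0.12]
[0.08, 0.03, 0.0, -0.0, -0.0, -0.12]
[0.08, 0.03, 0.0, -0.0, -0.0, -0.12]
[0.08, 0.04, 0.0, 0.0, -0.0, -0.12]
[0.07, 0.05, 0.01, 0.0, -0.0, -0.12]
[0.07, 0.05, 0.0, 0.0, -0.0, -0.12]
[0.06, 0.06, 0.01, 0.0, -0.0, -0.12]
[0.06, 0.07, 0.0, 0.0, -0.0, -0.12]
[0.05, 0.07, 0.01, 0.0, -0.0, -0.12]
[0.04, 0.08, 0.0, 0.0, -0.0, -0.12]
[0.03, 0.08, 0.01, 0.0, -0.0, -0.12]
[0.03, 0.08, 0.0, 0.0, -0.0, -0.12]
[0.02, 0.08, 0.01, 0.0, -0.0, -0.12]
[0.01, 0.09, 0.0, 0.0, -0.0, -0.12]
[0.4446 0.317  0.246 ] [ 3.810e-01 -3.117e+00 -1.000e-03]
```

Request:
play_rows(steps=[{"tx": 0.08,"ty": -0.03,"tz": 0,"wx": 0,"wy": 0,"wz": -0.12,"gripper": 1},{"tx": 0.09,"ty": -0.02,"tz": 0,"wx": 0,"wy": 0,"wz": -0.12,"gripper": 1},{"tx": 0.09,"ty": -0.01,"tz": 0,"wx": 0,"wy": 0,"wz": -0.12,"gripper": 1},{"tx": 0.09,"ty": -0.01,"tz": 0,"wx": 0,"wy": 0,"wz": -0.12,"gripper": 1},{"tx": 0.09,"ty": 0,"tz": 0,"wx": 0,"wy": 0,"wz": -0.12,"gripper": 1},{"tx": 0.09,"ty": 0.01,"tz": 0,"wx": 0,"wy": 0,"wz": -0.12,"gripper": 1},{"tx": 0.09,"ty": 0.02,"tz": 0,"wx": 0,"wy": 0,"wz": -0.12,"gripper": 1},{"tx": 0.08,"ty": 0.03,"tz": 0,"wx": 0,"wy": 0,"wz": -0.12,"gripper": 1},{"tx": 0.08,"ty": 0.03,"tz": 0,"wx": 0,"wy": 0,"wz": -0.12,"gripper": 1},{"tx": 0.08,"ty": 0.04,"tz": 0,"wx": 0,"wy": 0,"wz": -0.12,"gripper": 1}])

```text
clock: 25.8
ee_pos: [0.5044, 0.109, 0.2582]
eef_rot: [-1.07, -2.952, 0.001]
force: [0.4, -1.3, -0.1]
finger_gap: 0.0155
grasp_force: 78.8
```

Request:
play_rows(steps=[{"tx": 0.07,"ty": 0.05,"tz": 0.01,"wx": 0,"wy": 0,"wz": -0.12,"gripper": 1},{"tx": 0.07,"ty": 0.05,"tz": 0,"wx": 0,"wy": 0,"wz": -0.12,"gripper": 1},{"tx": 0.06,"ty": 0.06,"tz": 0.01,"wx": 0,"wy": 0,"wz": -0.12,"gripper": 1},{"tx": 0.06,"ty": 0.07,"tz": 0,"wx": 0,"wy": 0,"wz": -0.12,"gripper": 1},{"tx": 0.05,"ty": 0.07,"tz": 0.01,"wx": 0,"wy": 0,"wz": -0.12,"gripper": 1},{"tx": 0.04,"ty": 0.08,"tz": 0,"wx": 0,"wy": 0,"wz": -0.12,"gripper": 1},{"tx": 0.03,"ty": 0.08,"tz": 0.01,"wx": 0,"wy": 0,"wz": -0.12,"gripper": 1},{"tx": 0.03,"ty": 0.08,"tz": 0,"wx": 0,"wy": 0,"wz": -0.12,"gripper": 1},{"tx": 0.02,"ty": 0.08,"tz": 0.01,"wx": 0,"wy": 0,"wz": -0.12,"gripper": 1},{"tx": 0.01,"ty": 0.09,"tz": 0,"wx": 0,"wy": 0,"wz": -0.12,"gripper": 1}])

```text
clock: 26.8
ee_pos: [0.4443, 0.3173, 0.2453]
eef_rot: [0.387, -3.116, 0.001]
force: [-0.4, 1.0, -0.5]
finger_gap: 0.0151
grasp_force: 78.8
```

```bash
python3 st.py; python3 - <<'E'
from h import *
c=cam("wrist"); s=read_state(); r=R.from_rotvec(s["eef_rot"])
print("to go, tool axes, shares",(r.inv().apply(np.array([.4462,.3172,.0534])-s["ee_pos"])/.25).round(4))
p=cv2.cvtColor(c["pixels"],cv2.COLOR_RGB2BGR)
cv2.imwrite("pics/r.png",cv2.resize(p[160:360,190:450],None,fx=3,fy=3,interpolation=cv2.INTER_CUBIC))
print(proj(c,np.array([.4457,.3168,.034])))
E
```

```text
[0.4443 0.3173 0.2453] yaw-pi 0.2472 z [-0.002 -0.001 -1.   ] [-0.4  1.  -0.5] [-0.026 -0.05   0.022] 0.015050674459314323 j6 -1.334
to go, tool axes, shares [-0.0096 -0.0154  0.7682]
[314.02715457 208.70882786]
```

View pics/r.png

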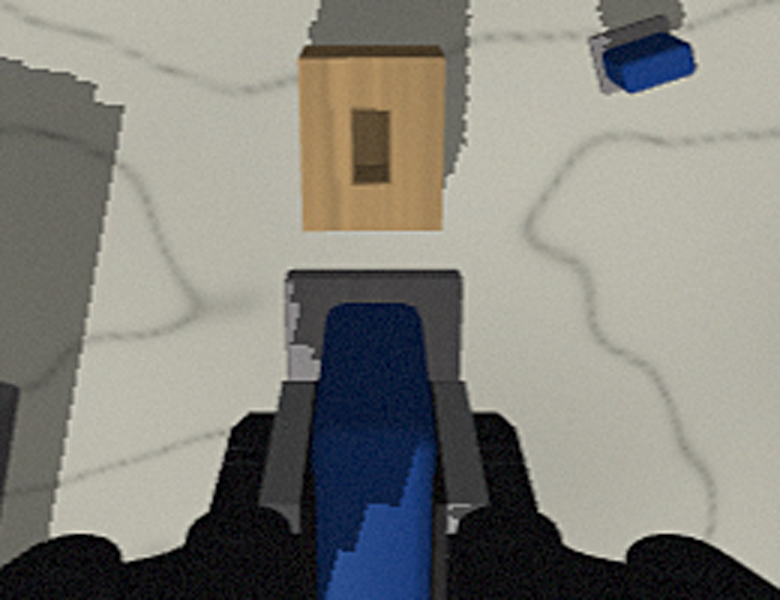

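The stand's pocket is at crop (370,147), i.e. (313.4,209.0) full-frame, which agrees with the measured stand centre. The flange sits square in the fingers, so I'm lowering into the pocket.

Request:
play_rows(steps=[{"tx": -0.01,"ty": -0.015,"tz": 0.1,"wx": 0,"wy": 0,"wz": 0,"gripper": 1},{"tx": 0,"ty": 0,"tz": 0.14,"wx": 0,"wy": 0,"wz": 0,"gripper": 1},{"tx": 0,"ty": 0,"tz": 0.14,"wx": 0,"wy": 0,"wz": 0,"gripper": 1},{"tx": 0,"ty": 0,"tz": 0.14,"wx": 0,"wy": 0,"wz": 0,"gripper": 1},{"tx": 0,"ty": 0,"tz": 0.08,"wx": 0,"wy": 0,"wz": 0,"gripper": 1},{"tx": 0,"ty": 0,"tz": 0.04,"wx": 0,"wy": 0,"wz": 0,"gripper": 1},{"tx": 0,"ty": 0,"tz": 0,"wx": 0,"wy": 0,"wz": 0,"gripper": 1},{"tx": 0,"ty": 0,"tz": 0,"wx": 0,"wy": 0,"wz": 0,"gripper": 1},{"tx": 0,"ty": 0,"tz": 0,"wx": 0,"wy": 0,"wz": 0,"gripper": 1},{"tx": 0,"ty": 0,"tz": 0,"wx": 0,"wy": 0,"wz": 0,"gripper": 1}])

```text
clock: 27.85
ee_pos: [0.4495, 0.3143, 0.0883]
eef_rot: [-0.381, 3.116, 0.002]
force: [-0.2, 0.7, -0.2]
finger_gap: 0.015
grasp_force: 78.8
```

```bash
python3 st.py
```

```text
[0.4495 0.3143 0.0883] yaw-pi 0.2434 z [ 0.003  0.001 -1.   ] [-0.2  0.7 -0.2] [ 0.016 -0.017  0.012] 0.014954763402932798 j6 -1.34
```

Request:
play_rows(steps=[{"tx": 0,"ty": 0,"tz": 0.02,"wx": 0,"wy": 0,"wz": 0,"gripper": 1},{"tx": 0,"ty": 0,"tz": 0.02,"wx": 0,"wy": 0,"wz": 0,"gripper": 1},{"tx": 0,"ty": 0,"tz": 0.02,"wx": 0,"wy": 0,"wz": 0,"gripper": 1},{"tx": 0,"ty": 0,"tz": 0.02,"wx": 0,"wy": 0,"wz": 0,"gripper": 1},{"tx": 0,"ty": 0,"tz": 0.02,"wx": 0,"wy": 0,"wz": 0,"gripper": 1},{"tx": 0,"ty": 0,"tz": 0.016,"wx": 0,"wy": 0,"wz": 0,"gripper": 1},{"tx": 0,"ty": 0,"tz": 0,"wx": 0,"wy": 0,"wz": 0,"gripper": 1},{"tx": 0,"ty": 0,"tz": 0,"wx": 0,"wy": 0,"wz": 0,"gripper": 1},{"tx": 0,"ty": 0,"tz": 0,"wx": 0,"wy": 0,"wz": 0,"gripper": 1},{"tx": 0,"ty": 0,"tz": 0,"wx": 0,"wy": 0,"wz": 0,"gripper": 1}])

```text
clock: 28.85
ee_pos: [0.4487, 0.3139, 0.0579]
eef_rot: [-0.381, 3.118, 0.0]
force: [-0.2, -0.7, -0.8]
finger_gap: 0.0151
grasp_force: 78.8
```

```bash
python3 st.py
```

```text
[0.4487 0.3139 0.0579] yaw-pi 0.2434 z [ 0.001  0.    -1.   ] [-0.2 -0.7 -0.8] [ 0.033 -0.044 -0.023] 0.015068723173875484 j6 -1.34
```

Blade is in the pocket with no contact force, but about 3–4 mm off centre. I'll centre it, seat it, then release.

Request:
play_rows(steps=[{"tx": 0.007,"ty": 0.014,"tz": 0,"wx": 0,"wy": 0,"wz": 0,"gripper": 1},{"tx": 0,"ty": 0,"tz": 0.01,"wx": 0,"wy": 0,"wz": 0,"gripper": 1},{"tx": 0,"ty": 0,"tz": 0.008,"wx": 0,"wy": 0,"wz": 0,"gripper": 1},{"tx": 0,"ty": 0,"tz": 0.004,"wx": 0,"wy": 0,"wz": 0,"gripper": 1},{"tx": 0,"ty": 0,"tz": 0,"wx": 0,"wy": 0,"wz": 0,"gripper": 1},{"tx": 0,"ty": 0,"tz": 0,"wx": 0,"wy": 0,"wz": 0,"gripper": 1},{"tx": 0,"ty": 0,"tz": 0,"wx": 0,"wy": 0,"wz": 0,"gripper": 1},{"tx": 0,"ty": 0,"tz": 0,"wx": 0,"wy": 0,"wz": 0,"gripper": 1},{"tx": 0,"ty": 0,"tz": 0,"wx": 0,"wy": 0,"wz": 0,"gripper": 1},{"tx": 0,"ty": 0,"tz": 0,"wx": 0,"wy": 0,"wz": 0,"gripper": 1}])

```text
clock: 29.85
ee_pos: [0.446, 0.317, 0.0534]
eef_rot: [0.382, -3.118, -0.0]
force: [-4.5, -2.3, 7.4]
finger_gap: 0.0153
grasp_force: 80.2
```

```bash
python3 st.py
```

```text
[0.446  0.317  0.0534] yaw-pi 0.2436 z [-0.  0. -1.] [-4.5 -2.3  7.4] [-0.25   0.616 -0.001] 0.01531019160068786 j6 -1.333
```

Request:
play_rows(steps=[{"tx": 0,"ty": 0,"tz": -0.004,"wx": 0,"wy": 0,"wz": 0,"gripper": 0.6},{"tx": 0,"ty": 0,"tz": 0,"wx": 0,"wy": 0,"wz": 0,"gripper": 0.6},{"tx": 0,"ty": 0,"tz": 0,"wx": 0,"wy": 0,"wz": 0,"gripper": 0.6},{"tx": 0,"ty": 0,"tz": 0,"wx": 0,"wy": 0,"wz": 0,"gripper": 0.6},{"tx": 0,"ty": 0,"tz": 0,"wx": 0,"wy": 0,"wz": 0,"gripper": 0.6},{"tx": 0,"ty": 0,"tz": 0,"wx": 0,"wy": 0,"wz": 0,"gripper": 0.6},{"tx": 0,"ty": 0,"tz": -0.1,"wx": 0,"wy": 0,"wz": 0,"gripper": 0.6},{"tx": 0,"ty": 0,"tz": -0.16,"wx": 0,"wy": 0,"wz": 0,"gripper": 0.6},{"tx": 0,"ty": 0,"tz": -0.18,"wx": 0,"wy": 0,"wz": 0,"gripper": 0.6},{"tx": 0,"ty": 0,"tz": -0.18,"wx": 0,"wy": 0,"wz": 0,"gripper": 0.6}])

```text
clock: 30.85
ee_pos: [0.4455, 0.3165, 0.2092]
eef_rot: [0.381, -3.118, 0.0]
force: [1.7, 1.1, 0.5]
finger_gap: 0.034
grasp_force: 0.0
```

Request:
play_rows(steps=[{"tx": 0.12,"ty": 0,"tz": -0.1,"wx": 0,"wy": 0,"wz": 0,"gripper": 0.6},{"tx": 0.1,"ty": 0,"tz": -0.05,"wx": 0,"wy": 0,"wz": 0,"gripper": 0.6},{"tx": 0,"ty": 0,"tz": 0,"wx": 0,"wy": 0,"wz": 0,"gripper": 0.6},{"tx": 0,"ty": 0,"tz": 0,"wx": 0,"wy": 0,"wz": 0,"gripper": 0.6},{"tx": 0,"ty": 0,"tz": 0,"wx": 0,"wy": 0,"wz": 0,"gripper": 0.6},{"tx": 0,"ty": 0,"tz": 0,"wx": 0,"wy": 0,"wz": 0,"gripper": 0.6},{"tx": 0,"ty": 0,"tz": 0,"wx": 0,"wy": 0,"wz": 0,"gripper": 0.6},{"tx": 0,"ty": 0,"tz": 0,"wx": 0,"wy": 0,"wz": 0,"gripper": 0.6},{"tx": 0,"ty": 0,"tz": 0,"wx": 0,"wy": 0,"wz": 0,"gripper": 0.6},{"tx": 0,"ty": 0,"tz": 0,"wx": 0,"wy": 0,"wz": 0,"gripper": 0.6}])

```text
clock: 31.85
ee_pos: [0.3926, 0.3035, 0.2454]
eef_rot: [0.381, -3.118, 0.0]
force: [0.1, -0.2, -0.1]
finger_gap: 0.0343
grasp_force: 0.0
```

```bash
python3 st.py; python3 - <<'E'
from h import *
import pickle
T0=pickle.load(open("top.pkl","rb"));S0=pickle.load(open("scene.pkl","rb"))
for nm,c,c0,roi in(("top",cam("top"),T0,(195,235,235,280)),("scene",cam("scene"),S0,(455,245,500,305))):
    x0,y0,x1,y1=roi
    for q in(c0,c):
        h=cv2.cvtColor(q["pixels"],cv2.COLOR_RGB2HSV)[y0:y1,x0:x1];m=cv2.inRange(h,(105,150,40),(125,255,255))
        ys,xs=np.where(m>0);print(nm,len(xs),xs.mean()+x0 if len(xs) else 0,ys.mean()+y0 if len(xs) else 0,xs.min()+x0,xs.max()+x0,ys.min()+y0,ys.max()+y0) if len(xs) else print(nm,"hidden")
c=cam("wrist");h=cv2.cvtColor(c["pixels"],cv2.COLOR_RGB2HSV);m=cv2.inRange(h,(105,150,120),(125,255,255))
k,l,st,ce=cv2.connectedComponentsWithStats(m)
for i in range(1,k):
    if st[i,4]>150: print("wrist",st[i],onz(c,*ce[i],.086).round(4))
print("expect top",proj(c,np.array([.4457,.3168,.086])))
E
```

```text
[0.3926 0.3035 0.2454] yaw-pi 0.2434 z [-0. -0. -1.] [ 0.1 -0.2 -0.1] [-0.003  0.051 -0.044] 0.03433981598878211 j6 -1.306
top 91 209.92307692307693 254.15384615384616 206 214 248 260
top 26 210.57692307692307 251.96153846153845 206 214 248 259
scene 169 479.0 267.9704142011834 474 484 257 278
scene 173 478.91329479768785 267.5780346820809 474 484 257 278
wrist [309 259  11  27 222] [0.4444 0.3145 0.086 ]
expect top [314.84248596 273.52968281]
```

The scene view matches the starting one: the key's mask has the same extents and its centre is within 0.4 px, so it's upright and seated. The arm is clear, so I'm handing in.

```bash
python3 -c "
from station import sign_off
print(sign_off())"
```

```text
the job is handed in; nothing more can be done
None
```

The job is handed in at about 32 s of the 72 s allowed: tray home, door shut and locked, key back upright in its stand. I never went near the jars or the tub. The hand-in returned no verdict, so this rests on my own force and camera checks; I did not look at the tray and door again after pushing each to its stop.

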